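Fetch the oximeter from behind the disinfectant bottles

TASK

The pulse oximeter is hemmed in behind the three bottles in the supply tray: first stand all three bottles aside on the steel tray, then lay the oximeter flat, screen up, in the purple bay tray, and then stand each bottle back upright in the middle of the coaster of its own colour. Set things down rather than dropping them, knock no bottle over, and leave the pump bottle where it is.

Things in the scene. Friction and masses are not known exactly. Their poses are not given: they have to be found in the camera images.
- blue_bottle: White bottle, 52 mm diameter, blue label band, blue ribbed screw cap of 32 mm diameter. 150 mm tall; the top 26 mm is the cap (straight-sided, good to grip), a narrower neck below. About 0.18 kg. Origin at the centre of its underside, z up its axis. Starts upright on the blue coaster.
- orange_bottle: Dark brown bottle, 48 mm diameter, orange label band, orange ribbed screw cap of 31 mm diameter. 140 mm tall; the top 26 mm is the cap (straight-sided, good to grip), a narrower neck below. About 0.18 kg. Origin at the centre of its underside, z up its axis. Starts upright on the orange coaster.
- green_bottle: Cream bottle, 54 mm diameter, green label band, green ribbed screw cap of 45 mm diameter. 145 mm tall; the top 26 mm is the cap (straight-sided, good to grip), a narrower neck below. About 0.18 kg. Origin at the centre of its underside, z up its axis. Starts upright on the green coaster.
- blue_coaster: Flat round blue coaster, 66 mm diameter, 3 mm thick, home of the blue bottle, fixed in the grey and white supply tray (170 x 230 mm, floor 4 mm above the desk, lips 8 to 22 mm high). Origin at the centre of its underside. Coaster centres are about 80 mm apart (front to side) and 136 mm (side to side).
- orange_coaster: Flat round orange coaster, 66 mm diameter, 3 mm thick, home of the orange bottle, fixed in the grey and white supply tray (170 x 230 mm, floor 4 mm above the desk, lips 8 to 22 mm high). Origin at the centre of its underside. Coaster centres are about 80 mm apart (front to side) and 136 mm (side to side).
- green_coaster: Flat round green coaster, 66 mm diameter, 3 mm thick, home of the green bottle, fixed in the grey and white supply tray (170 x 230 mm, floor 4 mm above the desk, lips 8 to 22 mm high). Origin at the centre of its underside. Coaster centres are about 80 mm apart (front to side) and 136 mm (side to side).
- oximeter: Fingertip pulse oximeter: a block with sky-blue upper shell, white lower shell, black screen on top; 62 mm long (x), 36 mm wide (y), 32 mm high, 0.06 kg. Origin at the centre of its underside, z up. Starts screen up on the supply tray's floor with a bottle in front and one at either side, leaving a gripper no room; behind it is the 22 mm back lip.
- steel_tray: Flat square stainless-steel tray, 210 x 210 mm, rim 8 mm high and 4 mm thick, floor 4 mm thick, empty at the start, fixed to the desk. Origin at the centre of its underside, x and y along its sides. The bottles are parked here, with room for three well apart.
- bay_tray: Purple open tray, 160 mm (x) by 120 mm (y) outside, 28 mm high, walls 4 mm and floor 4 mm thick, empty at the start, fixed to the desk. Origin at the centre of its underside.
- pump_bottle: Bystander: cream hand-sanitiser pump bottle, 68 mm diameter, 186 mm high, loose, beyond the supply tray, left of the middle. Origin at the centre of its underside. Also beyond x = 0.75 m: a black two-way radio 0.2 m high in its charger (y about -0.25 m), a keyboard and a mouse, all fixed.

How it is judged:
By the outcome, as a careful person would: the job done as asked, in the order asked, and still so for the second after the job is handed in, with the robot touching nothing.
It also fails if it takes over 139 s, if anything falls off the work surface, if the arm or the gripper's body presses on something with over 40 N, if the wrist force passes 120 N, or if a joint passes its speed limit or range.

ROBOT

A 6-joint arm with a two-finger parallel gripper is mounted at the origin on the work surface. World frame = base frame: x ahead of the robot, y to its left, z up, the work surface at z = 0. Lengths are in m, angles in rad, forces in N, time in s.
With the tool pointing down it reaches from about 0.425 to 0.95 m from the base axis. Payload 3.5 kg.
Tool frame: the origin (TCP) lies between the finger pads; the fingertips stand 14 mm ahead of it and the grasp point (between the pads) lies 5 mm behind it; z points along the fingers, y is the direction in which the jaws open and shut (so a half turn about z gives the same grasp; the last joint's range is limited). The gripper opens to 85 mm and grips with 20 to 120 N. Pads are 22 mm wide; open, the fingers measure 114 mm over their backs; the gripper's body (76 mm by 85 mm) begins 54 mm behind the grasp point. The pads swing forward as they close: fully open they stand 13 mm farther back than shut.
Start: joints at [1.157, 0.286, 1.577, -0, 1.279, -0.15], TCP at [0.176, 0.652, 0.245] pointing down, gripper open.
Joint ranges: [-2.77, 2.77], [-0.9, 2.22], [0.21, 2.48], [-1.53, 4.67], [0.24, 2.81], [-2.84, 2.84]. Speed limits (rad/s): [2.79, 2.79, 3.14, 3.14, 3.14, 3.14].

INTERFACE

Orientations are given as a unit quaternion [x, y, z, w].
In Python, from plant import ctrl gives the robot as it stands. The module is installed in compiled form; this text tells all that it offers.
- The arm moves only by the tool servo_tool, never from a script. Its argument "increments" is text: rows parted by semicolons, each of 7 numbers parted by spaces: the turn, a rotation vector about the tool's x, y, z in rad, then the shift along the tool's x, y, z in cm, then the finger opening in cm, from 0 to 8.54. In form: ax ay az dx dy dz claw; .... A call has 1 to 10 rows; each row is the pose to reach, as a shift and turn from the pose commanded when the call began, along the tool's axes at that moment; what a row does not reach only later rows make up. A row lasts 1/12 s, in which the tool goes at most 41.7 mm and 7.16 degrees, less where a joint would pass 70% of its speed; a pose out of reach is approached as far as the arm can. A call with a gripper value outside its range is refused whole. The fingers move at their own pace and stop on an object; "grip_force" is the grip in N (left out, the last holds). Time passes only in rows, so rows that repeat a pose let the fingers close. It gives the time, the measured TCP pose, the force and the opening at its end, in the units of the state.
- ctrl.get_state(): the state, without advancing time (a new reading comes with each control period).
- ctrl.read_camera(name): name is "scene" or "top" or "wrist"; returns (picture, depth): 420x560x3 uint8, red, green, blue; 420x560 float32, m along the optical axis (not along the pixel's ray), 0 where there is no reading.
- ctrl.camera_info(name): a dict with "camera_matrix" (3x3 intrinsics, pixels), "world_to_cam" (4x4, takes a point from world to camera coordinates). Camera axes: x right, y down, z forward; pixel columns grow to the right and rows downward; lengths in m; the calibration is good to about 2 mm. A picture is of the moment at which its call begins: read the wrist's pose just before it. camera_info takes no time and is no camera call; for the wrist camera it gives the pose at the moment of the call.
- ctrl.sign_off(): hands the job in, once; it reports no verdict.
The state is a dict: "time": time; "qpos": joint angles; "dq": joint speeds; "joint_efforts": joint torques, N m; "eef_pos": TCP position; "tcp_rot": TCP orientation; "contact_force": force on the tool from outside, world axes, zero at the start; "wrist_torque": the same for the moment, N m; "opening": opening from 0.0 (shut) to 1.0 (fully open).
Only numpy, scipy, OpenCV 4.12 (cv2) and the standard library are available. Lean on these libraries where they do the work, as an engineer would, in place of code of your own. Each camera call takes 0.05 s, during which the arm holds its last target.

## Working session

There is one attempt and no reset: what is moved stays moved. The work goes in short steps, Python scripts to look and compute and a tool call to move; the robot and the scene stay as the last step left them, time stands still between calls to the robot, and variables do not carry over. Pictures are saved under pics/ and viewed, and the job is handed in when it is done.

Besides the shell and the picture viewer there is one more tool, called by a JSON object that holds its "op" and its "data", one argument or row to a line. servo_tool: Moves the arm, as the interface text tells. Its arguments: {"type":"object","properties":{"increments":{"type":"string"},"grip_force":{"type":"number"}},"required":["increments"]}

```bash
mkdir -p pics; python3 - <<'E'
from plant import ctrl
import cv2,numpy as np
s=ctrl.get_state();print(s)
for n in ["scene","top"]:
    im,d=ctrl.read_camera(n);cv2.imwrite(f"pics/{n}0.png",im[:,:,::-1]);np.save(f"pics/{n}0.npy",d)
    i=ctrl.camera_info(n);print(n,i)
E
```

```text
{'time': 0.0, 'qpos': array([ 1.15699566e+00,  2.87177774e-01,  1.57821612e+00,  2.20938104e-05,
        1.27858151e+00, -1.50033701e-01]), 'dq': array([ 0.00119012,  0.00085381, -0.00052973, -0.000371  ,  0.00057258,
        0.00062726]), 'joint_efforts': array([ 4.82591690e-05, -4.05978119e+01, -2.92628056e+01, -1.31776492e-04,
        5.74883787e-03,  1.49224104e-05]), 'eef_pos': array([0.17571544, 0.65106947, 0.24391788]), 'tcp_rot': array([ 1.31504574e-01,  9.91314848e-01, -1.14140002e-03, -3.41594454e-04]), 'contact_force': array([-0.00352751,  0.14894136,  0.55949295]), 'wrist_torque': array([ 0.05348691, -0.00558144, -0.01075026]), 'opening': 0.9987750693106542}
scene {'camera_matrix': array([[483.0153318 ,   0.        , 281.4668023 ],
       [  0.        , 483.0153318 , 208.98861704],
       [  0.        ,   0.        ,   1.        ]]), 'world_to_cam': array([[ 0.14695337,  0.98905266,  0.01339952, -0.0859005 ],
       [ 0.71598393, -0.09701464, -0.69134302, -0.39875929],
       [-0.6824747 ,  0.11118902, -0.72240244,  1.51034117],
       [ 0.        ,  0.        ,  0.        ,  1.        ]])}
top {'camera_matrix': array([[527.02823379,   0.        , 265.63015703],
       [  0.        , 527.02823379, 208.92194729],
       [  0.        ,   0.        ,   1.        ]]), 'world_to_cam': array([[-0.10617317, -0.99433045, -0.00584881,  0.0681302 ],
       [-0.96691305,  0.10461418, -0.23266935,  0.58016759],
       [ 0.23196209, -0.01904796, -0.97253831,  1.04443194],
       [ 0.        ,  0.        ,  0.        ,  1.        ]])}
```

View pics/scene0.png

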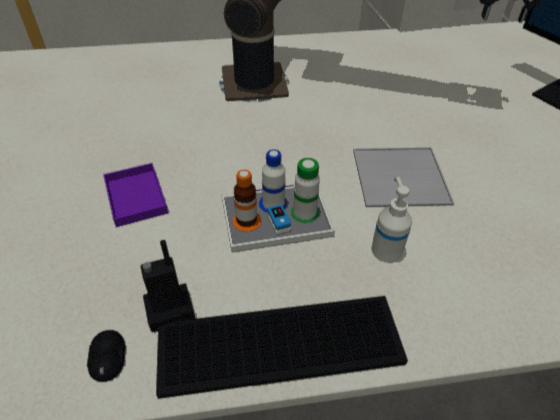

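View pics/top0.png

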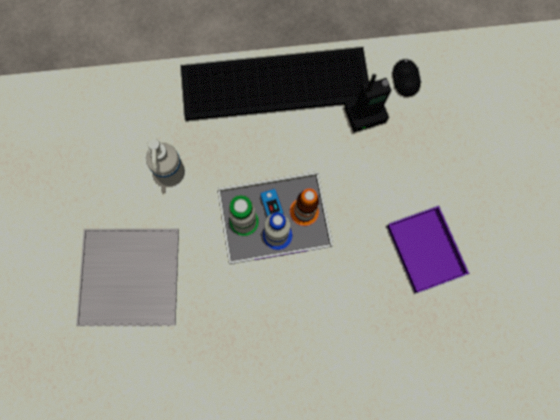

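Both pictures show the supply tray in the middle. In the top view, green cap is at (241,206), blue at (278,222), orange at (308,198) and the oximeter at (271,203). The steel tray is at (130,277), the purple bay at (427,250) and the pump bottle at (163,160).

```bash
cat > h.py <<'E'
import numpy as np,cv2
from plant import ctrl
from scipy.spatial.transform import Rotation as R
def ray(info,u,v,z):
    K=info["camera_matrix"];T=info["world_to_cam"];Rm=T[:3,:3];c=-Rm.T@T[:3,3]
    d=Rm.T@np.linalg.inv(K)@np.array([u,v,1.]);return c+d*(z-c[2])/d[2]
def cloud(info,d):
    K=info["camera_matrix"];T=info["world_to_cam"]
    v,u=np.indices(d.shape);P=np.stack([(u-K[0,2])/K[0,0]*d,(v-K[1,2])/K[1,1]*d,d],-1)
    return (P-T[:3,3])@T[:3,:3]
def masks(im):
    hsv=cv2.cvtColor(im,cv2.COLOR_RGB2HSV);h,s,v=cv2.split(hsv)
    return dict(orange=(h>3)&(h<16)&(s>200)&(v>90),green=(h>50)&(h<80)&(s>150)&(v>60),blue=(h>108)&(h<125)&(s>150)&(v>70),sky=(h>92)&(h<108)&(s>120)&(v>80),purple=(h>128)&(h<150)&(s>120)&(v>40))
def blobs(m,amin=15):
    n,l,st,c=cv2.connectedComponentsWithStats(m.astype(np.uint8),connectivity=8)
    return l,[(i,st[i],c[i]) for i in range(1,n) if st[i][4]>=amin]
E
python3 - <<'E'
from h import *
for n in ["top","scene"]:
    im=cv2.imread(f"pics/{n}0.png")[:,:,::-1].copy();d=np.load(f"pics/{n}0.npy");info=ctrl.camera_info(n);P=cloud(info,d)
    for k,m in masks(im).items():
        l,bs=blobs(m,25)
        for i,st,c in bs:
            p=P[(l==i)&(d>0)]
            print(n,k,st,c.round(1),"med",np.median(p,0).round(3),"zmin/max",np.percentile(p[:,2],[3,97]).round(3), "xy",np.percentile(p[:,:2],[3,97],axis=0).round(3).tolist())
    hsv=cv2.cvtColor(im,cv2.COLOR_RGB2HSV)
im=cv2.imread("pics/top0.png")
cv2.imwrite("pics/crop0.png",cv2.resize(im[140:280,140:345],None,fx=3.9,fy=3.9,interpolation=cv2.INTER_CUBIC))
im=cv2.imread("pics/scene0.png")
cv2.imwrite("pics/crop1.png",cv2.resize(im[140:260,210:345],None,fx=5,fy=5,interpolation=cv2.INTER_CUBIC)[:600])
E
```

```text
top orange [301 190  17  15  90] [308.2 198.6] med [ 0.576 -0.076  0.145] zmin/max [0.131 0.15 ] xy [[0.569, -0.094], [0.593, -0.065]]
top orange [291 202  27  23 133] [301.3 216.5] med [ 0.569 -0.065  0.008] zmin/max [0.003 0.011] xy [[0.555, -0.106], [0.603, -0.051]]
top green [230 196  22  22 206] [240.5 207.3] med [0.57  0.056 0.152] zmin/max [0.144 0.156] xy [[0.555, 0.037], [0.595, 0.075]]
top green [231 216  27  19  74] [247.2 228.2] med [0.556 0.045 0.007] zmin/max [0.003 0.011] xy [[0.547, 0.026], [0.582, 0.085]]
top blue [270 211  15  19 113] [276.7 220.9] med [ 0.535 -0.011  0.157] zmin/max [0.144 0.16 ] xy [[0.524, -0.025], [0.555, 0.002]]
top blue [263 230  29  20 135] [280. 242.] med [ 0.518 -0.022  0.008] zmin/max [0.004 0.011] xy [[0.507, -0.045], [0.541, 0.016]]
top sky [261 189  22  27 249] [270.3 200.1] med [ 0.614 -0.005  0.036] zmin/max [0.03  0.041] xy [[0.581, -0.027], [0.633, 0.011]]
top purple [ 388  207   80   85 4076] [427.  249.2] med [ 0.471 -0.337  0.005] zmin/max [0.    0.029] xy [[0.397, -0.397], [0.547, -0.272]]
scene orange [237 172  14  15 127] [243
[... 738 characters left out ...]
, -0.027], [0.557, -0.002]]
scene blue [263 186  19   7  55] [271.6 190.2] med [ 0.564 -0.022  0.069] zmin/max [0.064 0.074] xy [[0.551, -0.036], [0.568, -0.001]]
scene blue [259 198   8  14  53] [261.9 205. ] med [ 0.546 -0.041  0.007] zmin/max [0.005 0.011] xy [[0.526, -0.047], [0.565, -0.033]]
scene sky [267 204  24  25 257] [279.1 217.6] med [ 0.619 -0.011  0.035] zmin/max [0.026 0.039] xy [[0.581, -0.03], [0.637, 0.009]]
scene sky [380 233  28   8  86] [392.9 237. ] med [0.742 0.201 0.08 ] zmin/max [0.074 0.085] xy [[0.728, 0.181], [0.746, 0.229]]
scene purple [ 104  164   64   62 2757] [134.4 194.3] med [ 0.468 -0.336  0.005] zmin/max [0.001 0.028] xy [[0.389, -0.397], [0.558, -0.272]]
```

```bash
ls -la pics
```

```text
total 3188
drwxr-xr-x 2 agent agent   4096 Dec  7 04:20 .
drwxr-xr-x 3 agent agent   4096 Dec  7 04:20 ..
-rw-r--r-- 1 agent agent 399186 Dec  7 04:20 crop0.png
-rw-r--r-- 1 agent agent 354924 Dec  7 04:20 crop1.png
-rw-r--r-- 1 agent agent 940928 Dec  7 04:19 scene0.npy
-rw-r--r-- 1 agent agent 309264 Dec  7 04:19 scene0.png
-rw-r--r-- 1 agent agent 940928 Dec  7 04:19 top0.npy
-rw-r--r-- 1 agent agent 302375 Dec  7 04:19 top0.png
```

View pics/crop0.png

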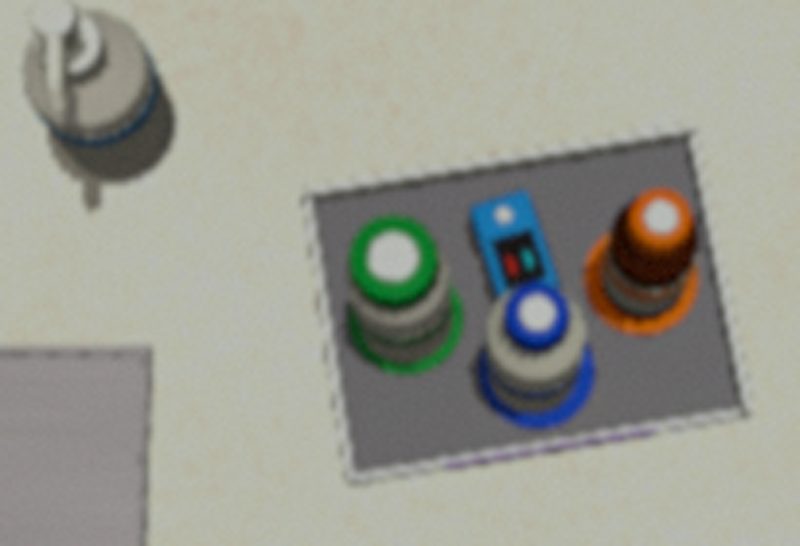

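View pics/crop1.png

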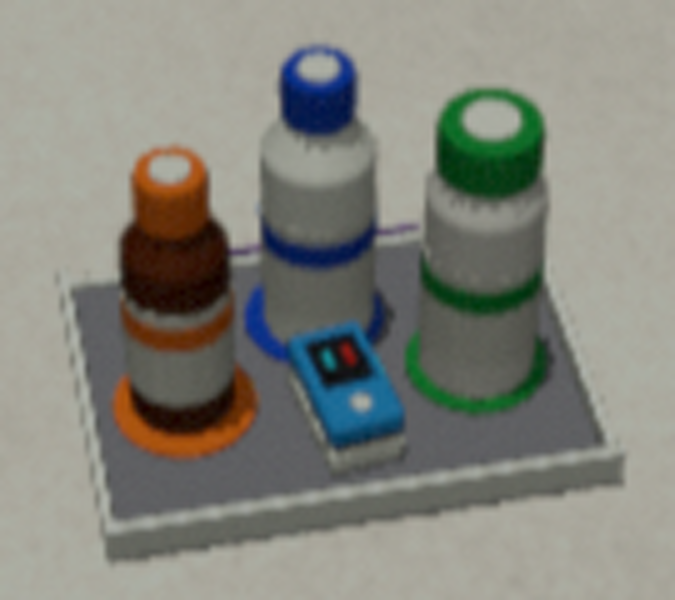

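```bash
cat > m.py <<'E'
from h import *
from scipy.optimize import least_squares
H=dict(blue=.157,orange=.147,green=.152)
def whitetop(im,info,cx,cy,r,z):
    v,u=np.indices(im.shape[:2]);hsv=cv2.cvtColor(im,cv2.COLOR_RGB2HSV)
    m=((u-cx)**2+(v-cy)**2<r*r)&(hsv[...,1]<70)&(hsv[...,2]>180)
    return m.sum(),ray(info,u[m].mean(),v[m].mean(),z)
def coaster(im,info,mask):
    v,u=np.nonzero(mask)
    p=np.array([ray(info,a,b,.0065)[:2] for a,b in zip(u,v)]).astype(np.float32)
    c0=p.mean(0)
    hull=cv2.convexHull(p)[:,0]
    f=lambda c:np.hypot(*(hull-c).T)-.033
    best=None
    for dx in (-.015,0,.015):
        for dy in (-.015,0,.015):
            s=least_squares(f,c0+[dx,dy],loss='soft_l1',f_scale=.001)
            if best is None or s.cost<best.cost:best=s
    return best.x,best.fun if hasattr(best,'fun') else None
E
python3 - <<'E'
from m import *
W={}
for n in ["top","scene"]:
    im=cv2.imread(f"pics/{n}0.png")[:,:,::-1].copy();d=np.load(f"pics/{n}0.npy");info=ctrl.camera_info(n);P=cloud(info,d)
    M=masks(im)
    for k in H:
        l,bs=blobs(M[k],25); bs.sort(key=lambda b:b[2][1])
        cap=bs[0];st=cap[1]
        cx,cy=st[0]+st[2]/2-.5,st[1]+st[3]/2-.5
        cnt,w=whitetop(im,info,cap[2][0],cap[2][1],max(st[2],st[3])/2,H[k])
        cb=bs[-1]
        c,f=coaster(im,info,(l==cb[0]))
        print(n,k,"cap",cnt,w.round(4),"coaster",c.round(4),"res mm",np.abs(f*1e3).round(1).max())
    for k in ("sky","purple"):
        l,bs=blobs(M[k],100)
        b=max(bs,key=lambda b:b[1][4]); cs,_=cv2.findContours((l==b[0]).astype(np.uint8),0,2)
        z=.028 if k=="purple" else .036
        q=np.array([ray(info,*c[0],z)[:2] for c in cs[0]],np.float32)*1000
        print(n,k,cv2.minAreaRect(q), "depth z med",np.median(P[l==b[0]],0).round(4))
    # steel tray / supply tray: depth
    hsv=cv2.cvtColor(im,cv2.COLOR_RGB2HSV)
    b=(P[...,2]>.002)&(P[...,2]<.03)&(d>0)
    l,bs=blobs(b,400)
    for i,st,c in bs:
        p=P[l==i];print("raised",st,c.round(1),cv2.minAreaRect((p[:,:2]*1000).astype(np.float32)),np.median(p[:,2]).round(4))
E
```

```text
top blue cap 29 [ 0.5393 -0.0129  0.157 ] coaster [ 0.5398 -0.0149] res mm 3.7
top orange cap 33 [ 0.5852 -0.0816  0.147 ] coaster [ 0.5882 -0.0818] res mm 5.6
top green cap 77 [0.5764 0.0555 0.152 ] coaster [0.5797 0.0564] res mm 4.0
top sky ((604.6246948242188, -8.10678482055664), (58.58572006225586, 35.41359329223633), 11.489785194396973) depth z med [ 0.6135 -0.0044  0.0358]
top purple ((469.80072021484375, -330.09075927734375), (155.19740295410156, 122.37434387207031), 13.624064445495605) depth z med [ 0.4705 -0.3371  0.005 ]
raised [  175    45   214    95 10843] [274.1  83.7] ((878.0991821289062, -60.682098388671875), (497.3251037597656, 242.05784606933594), 84.88556671142578) 0.0205
raised [388  46  34  56 700] [404.5  76.4] ((894.1782836914062, -363.1269836425781), (80.99844360351562, 135.11131286621094), 66.895751953125) 0.0215
raised [ 215  164  129  100 5246] [275.1 218.5] ((586.6673583984375, -16.05609130859375), (202.35743713378906, 272.86248779296875), 5.059514999389648) 0.0056
raised [ 386  200   90   97 4011] [427.5 248.8] ((475.901123046875, -337.3865966796875), (19
[... 1415 characters left out ...]
, -336.84368896484375), (218.23623657226562, 129.30844116210938), 10.878425598144531) 0.0055
raised [ 221  182  115   70 3702] [275.5 223.3] ((574.5475463867188, -12.278427124023438), (196.45230102539062, 245.00051879882812), 4.073056221008301) 0.0065
raised [  148   295   266   104 18075] [274.9 345.2] ((893.3065185546875, -53.13166809082031), (467.68878173828125, 164.89703369140625), 89.15795135498047) 0.0207
raised [  85  328   43   55 1175] [106.7 358.7] ((874.939453125, -364.175048828125), (74.70407104492188, 107.73159790039062), 85.84776306152344) 0.0224m.py:7: RuntimeWarning: Mean of empty slice.
  return m.sum(),ray(info,u[m].mean(),v[m].mean(),z)
  ret = ret.dtype.type(ret / rcount)
```

```bash
cat >> h.py <<'E'
def go(*wps):
    """wps: (x,y,z,psi_deg) ; prints tool-frame delta cm and turn from current"""
    s=ctrl.get_state();T=R.from_quat(s["tcp_rot"]);p=s["eef_pos"]
    M=T.as_matrix();ps=np.degrees(np.arctan2(M[1,1],M[0,1]))
    print("t",round(s["time"],2),"pos",p.round(4),"psi",ps.round(2),"tilt",M[:,2].round(4),"open",round(s["opening"],3),"F",s["contact_force"].round(1))
    for w in wps:
        d=M.T@(np.array(w[:3])-p)*100
        a=np.radians(w[3]) if len(w)>3 and w[3] is not None else np.radians(ps)
        Rt=np.array([[ -np.sin(a)*-1, np.cos(a),0],[-np.cos(a),np.sin(a),0],[0,0,-1]])
        # columns: x = y cross z ; y=(cos,sin,0) z=(0,0,-1) -> x=(-sin,cos,0)
        Rt=np.array([[-np.sin(a),np.cos(a),0],[np.cos(a),np.sin(a),0],[0,0,-1]])
        rv=R.from_matrix(M.T@Rt).as_rotvec()
        print(w,"-> turn",rv.round(3),"shift cm",d.round(2),"dist",np.linalg.norm(d).round(1))
E
python3 - <<'E'
from h import *
im=cv2.imread("pics/top0.png")[:,:,::-1].copy();info=ctrl.camera_info("top")
lab=cv2.cvtColor(im,cv2.COLOR_RGB2LAB).astype(int)
for nm,(u0,u1,v0,v1),z in (("steel",(60,200,215,345),.008),("bay",(375,490,195,305),.028)):
    sub=lab[v0:v1,u0:u1];bg=np.median(np.concatenate([sub[:4].reshape(-1,3),sub[-4:].reshape(-1,3)]),0)
    m=(np.abs(sub-bg).sum(-1)>25).astype(np.uint8);m=cv2.morphologyEx(m,cv2.MORPH_OPEN,np.ones((3,3)))
    m=cv2.morphologyEx(m,cv2.MORPH_CLOSE,np.ones((7,7)))
    cs,_=cv2.findContours(m,0,2);c=max(cs,key=cv2.contourArea)
    q=np.array([ray(info,a[0][0]+u0,a[0][1]+v0,z)[:2] for a in c],np.float32)*1000
    print(nm,cv2.minAreaRect(q))
print([ray(info,u,v,.008).round(3) for u,v in((85,230),(180,229),(177,325),(79,325))])
go((.53,-.02,.30,90))
E
```

```text
steel ((481.00543212890625, 316.4872741699219), (212.57579040527344, 209.73873901367188), 83.8996810913086)
bay ((469.58856201171875, -328.76470947265625), (163.1593017578125, 133.0248565673828), 13.563767433166504)
[array([0.594, 0.407, 0.008]), array([0.574, 0.198, 0.008]), array([0.367, 0.218, 0.008]), array([0.389, 0.425, 0.008])]
t 0.1 pos [0.1757 0.6511 0.2441] psi 74.89 tilt [-9.e-04 -2.e-03 -1.e+00] open 0.998 F [-0.4  0.1 -0.3]
(0.53, -0.02, 0.3, 90) -> turn [-0.002 -0.001 -0.264] shift cm [-51.7  -55.57  -5.49] dist 76.1
```

{"op": "servo_tool", "data": {
  "increments": "0 0 -0.1 -14 -15 -4;"
}}

```text
invalid input at $.increments[0]: expected 7 numbers
```

{"op": "servo_tool", "data": {
  "increments": "0 0 -0.06 -13 -14 -3 8.5; 0 0 -0.12 -26 -28 -7 8.5; 0 0 -0.2 -40 -42 -7 8.5; 0 0 -0.264 -52 -56 -7 8.5; 0 0 -0.264 -52 -56 -7 8.5; 0 0 -0.264 -52 -56 -7 8.5; 0 0 -0.264 -52 -56 -7 8.5; 0 0 -0.264 -52 -56 -7 8.5; 0 0 -0.264 -52 -56 -7 8.5; 0 0 -0.264 -52 -56 -7 8.5",
  "grip_force": 50
}}

```text
time: 0.93
eef_pos: [0.3693, 0.2833, 0.2871]
tcp_rot: [-0.0, 1.0, -0.0, -0.0]
contact_force: [0.8, 0.8, -0.3]
opening: 0.997
```

```bash
python3 - <<'E'
from h import *
go((.53,-.02,.31,90))
print(ctrl.get_state()["qpos"].round(2))
E
```

```text
t 0.93 pos [0.3693 0.2833 0.2871] psi 90.04 tilt [-2.e-04 -1.e-04 -1.e+00] open 0.997 F [ 0.8  0.8 -0.3]
(0.53, -0.02, 0.31, 90) -> turn [-0.    -0.     0.001] shift cm [-16.04 -30.34  -2.29] dist 34.4
[ 0.44 -0.22  2.02 -0.    1.34 -1.14]
```

{"op": "servo_tool", "data": {
  "increments": "0 0 0 -16 -30 -4 8.5; 0 0 0 -16 -30 -4 8.5; 0 0 0 -16 -30 -4 8.5; 0 0 0 -16 -30 -4 8.5; 0 0 0 -16 -30 -4 8.5; 0 0 0 -16 -30 -4 8.5; 0 0 0 -16 -30 -4 8.5; 0 0 0 -16 -30 -4 8.5; 0 0 0 -16 -30 -4 8.5; 0 0 0 -16 -30 -4 8.5"
}}

```text
time: 1.77
eef_pos: [0.53, -0.0172, 0.3269]
tcp_rot: [0.002, 1.0, -0.0, -0.0]
contact_force: [0.1, -0.5, 0.5]
opening: 0.996
```

```bash
python3 - <<'E'
from h import *
go((.54,-.014,.25,90))
i=ctrl.camera_info("wrist");im,d=ctrl.read_camera("wrist");cv2.imwrite("pics/w1.png",im[:,:,::-1]);np.save("pics/w1.npy",d)
np.savez("pics/w1i.npz",**i);print(i)
E
```

```text
t 1.77 pos [ 0.53   -0.0172  0.3269] psi 89.76 tilt [-8.e-04 -0.e+00 -1.e+00] open 0.996 F [ 0.1 -0.5  0.5]
(0.54, -0.014, 0.25, 90) -> turn [-0.    -0.001 -0.004] shift cm [-1.    0.32  7.69] dist 7.8
{'camera_matrix': array([[295.21835959,   0.        , 283.02290973],
       [  0.        , 295.21835959, 211.15500544],
       [  0.        ,   0.        ,   1.        ]]), 'world_to_cam': array([[ 4.54438084e-03,  9.99989583e-01,  4.26527828e-04,
         1.49771256e-02],
       [ 9.56738058e-01, -4.47191258e-03,  2.90916293e-01,
        -5.70127643e-01],
       [ 2.90915170e-01, -9.13959023e-04, -9.56748414e-01,
         3.04323099e-01],
       [ 0.00000000e+00,  0.00000000e+00,  0.00000000e+00,
         1.00000000e+00]])}
```

View pics/w1.png

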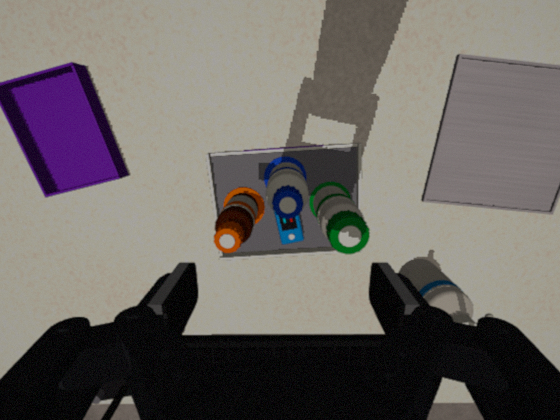

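The wrist view shows the orange cap at (227,239), blue at (289,204), green at (348,236) and the oximeter at (290,228) behind the blue one. The steel tray is at right and the bay at left.

```bash
cat > w.py <<'E'
from m import *
def wm(im,info):
    M=masks(im)
    hsv=cv2.cvtColor(im,cv2.COLOR_RGB2HSV)
    for k in H:
        l,bs=blobs(M[k],25)
        for i,st,c in bs: 
            if c[1]>260: continue
            cx,cy=st[0]+st[2]/2-.5,st[1]+st[3]/2-.5
            v,u=np.indices(im.shape[:2])
            m=((u-cx)**2+(v-cy)**2<(max(st[2:4])/2-1)**2)&(hsv[...,1]<60)&(hsv[...,2]>140)
            if m.sum()>20:
                print(k,st,"white",m.sum(),u[m].mean().round(1),v[m].mean().round(1),"cap?",ray(info,u[m].mean(),v[m].mean(),H[k]).round(4))
            print(k,st,c.round(1),"coaster fit",*[np.round(x,4) for x in coaster(im,info,l==i)[:1]])
E
python3 - <<'E'
from w import *
im=cv2.imread("pics/w1.png")[:,:,::-1].copy();info=dict(np.load("pics/w1i.npz"))
wm(im,info)
for nm,pts,z in (("steel",[(458,55),(423,201),(555,211)],.008),("bay rim",[(0,83),(73,64),(129,175),(47,195)],.028)):
    print(nm,[ray(info,u,v,z).round(3)[:2].tolist() for u,v in pts])
E
```

```text
blue [264 157  42  29 263] [280.8 165.7] coaster fit [ 0.541  -0.0151]
blue [273 191  29  27 290] [287.1 203. ] coaster fit [ 0.5715 -0.0164]
orange [224 187  40  36 340] [248.  199.2] coaster fit [ 0.5874 -0.0806]
orange [215 227  27  26 324] white 154 226.8 240.8 cap? [ 0.5859 -0.0814  0.147 ]
orange [215 227  27  26 324] [227.9 238.6] coaster fit [ 0.6326 -0.1002]
green [310 195   7  22  63] [312.  204.5] coaster fit [0.5787 0.0579]
green [329 227  40  26 400] white 320 348.7 245.2 cap? [0.5897 0.0558 0.152 ]
green [329 227  40  26 400] [347.  241.7] coaster fit [0.6335 0.0893]
steel [[0.371, 0.223], [0.578, 0.203], [0.595, 0.415]]
bay rim [[0.406, -0.396], [0.383, -0.294], [0.531, -0.243], [0.56, -0.37]]
```

{"op": "servo_tool", "data": {
  "increments": "0 0 0 -1 0.3 0 6; 0 0 0 -1 0.3 4 6; 0 0 0 -1 0.3 8 6; 0 0 0 -1 0.3 12 6; 0 0 0 -1 0.3 14 6; 0 0 0 -1 0.3 16 6; 0 0 0 -1 0.3 17.4 6; 0 0 0 -1 0.3 17.4 6; 0 0 0 -1 0.3 17.4 6; 0 0 0 -1 0.3 17.4 6"
}}

```text
time: 2.65
eef_pos: [0.54, -0.0106, 0.1545]
tcp_rot: [-0.001, 1.0, -0.0, 0.001]
contact_force: [-0.2, -0.2, 0.4]
opening: 0.7
```

```bash
python3 - <<'E'
from h import *
go((.54,-.014,.143,90))
i=ctrl.camera_info("wrist");im,d=ctrl.read_camera("wrist");cv2.imwrite("pics/w2.png",im[:,:,::-1]);np.save("pics/w2.npy",d)
E
```

```text
t 2.65 pos [ 0.54   -0.0106  0.1545] psi 90.11 tilt [ 1.8e-03 -2.0e-04 -1.0e+00] open 0.7 F [-0.2 -0.2  0.4]
(0.54, -0.014, 0.143, 90) -> turn [-0.     0.002  0.002] shift cm [-0.   -0.34  1.15] dist 1.2
```

View pics/w2.png

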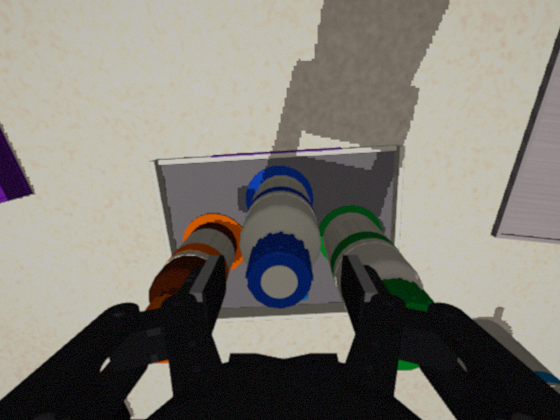

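The blue cap's top is at (279,281), about 4 px left of the middle between the fingers, so the TCP should shift by −y about 3 mm before closing.

{"op": "servo_tool", "data": {
  "increments": "0 0 0 0 -0.3 0.6 6; 0 0 0 0 -0.3 1.15 6; 0 0 0 0 -0.3 1.15 6; 0 0 0 0 -0.3 1.15 2.5; 0 0 0 0 -0.3 1.15 2.5; 0 0 0 0 -0.3 1.15 2.5; 0 0 0 0 -0.3 1.15 2.5; 0 0 0 0 -0.3 1.15 2.5; 0 0 0 0 -0.3 1.15 2.5; 0 0 0 0 -0.3 1.15 2.5",
  "grip_force": 60
}}

```text
time: 3.53
eef_pos: [0.5396, -0.0147, 0.1422]
tcp_rot: [-0.0, 1.0, -0.0, 0.0]
contact_force: [0.1, 0.2, 1.0]
opening: 0.356
```

```bash
python3 - <<'E'
from h import *
go((.54,-.014,.30,90))
i=ctrl.camera_info("wrist");im,d=ctrl.read_camera("wrist");cv2.imwrite("pics/w3.png",im[:,:,::-1]);np.save("pics/w2.npy",d)
E
```

```text
t 3.53 pos [ 0.5396 -0.0147  0.1422] psi 90.01 tilt [ 7.e-04 -1.e-04 -1.e+00] open 0.356 F [0.1 0.2 1. ]
(0.54, -0.014, 0.3, 90) -> turn [-0.     0.001  0.   ] shift cm [ -0.06   0.07 -15.78] dist 15.8
```

View pics/w3.png

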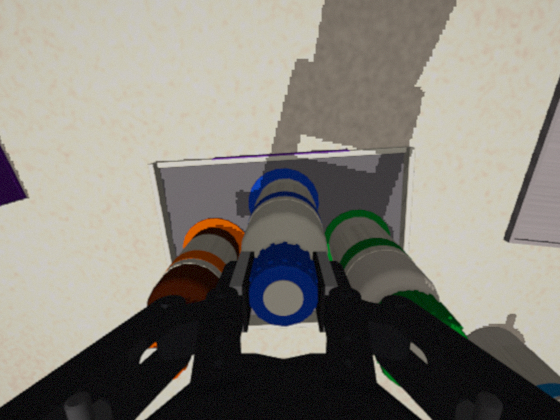

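The blue cap at (283,297) is between the pads, opening about 30 mm. I'll lift now.

{"op": "servo_tool", "data": {
  "increments": "0 0 0 0 0 -1 2.5; 0 0 0 0 0 -2 2.5; 0 0 0 0 0 -4 2.5; 0 0 0 0 0 -6.5 2.5; 0 0 0 0 0 -9 2.5; 0 0 0 0 0 -11.5 2.5; 0 0 0 0 0 -14 2.5; 0 0 0 0 0 -16.5 2.5; 0 0 0 0 0 -18 2.5; 0 0 0 0 0 -19 2.5"
}}

```text
time: 4.42
eef_pos: [0.5398, -0.0149, 0.3355]
tcp_rot: [-0.0, 1.0, -0.001, 0.002]
contact_force: [-1.1, -0.9, -1.4]
opening: 0.356
```

```bash
python3 - <<'E'
from h import *
# park spots in steel tray frame
c=np.array([.481,.3165]);a=np.radians(-6);Rm=np.array([[np.cos(a),-np.sin(a)],[np.sin(a),np.cos(a)]])
for q in ((.06,-.055),(.06,.06),(-.055,0),(-.04,-.06)): print(q,(c+Rm@np.array(q)).round(4),np.hypot(*(c+Rm@np.array(q))).round(3))
go((.4756,.31,.34,90))
i=ctrl.camera_info("wrist");im,d=ctrl.read_camera("scene");cv2.imwrite("pics/s4.png",im[:,:,::-1])
E
```

```text
(0.06, -0.055) [0.5349 0.2555] 0.593
(0.06, 0.06) [0.5469 0.3699] 0.66
(-0.055, 0) [0.4263 0.3222] 0.534
(-0.04, -0.06) [0.4349 0.261 ] 0.507
t 4.42 pos [ 0.5398 -0.0149  0.3355] psi 90.01 tilt [ 0.0045 -0.0012 -1.    ] open 0.356 F [-1.1 -0.9 -1.4]
(0.4756, 0.31, 0.34, 90) -> turn [-0.001  0.004  0.   ] shift cm [ 6.41 32.49 -0.52] dist 33.1
```

View pics/s4.png

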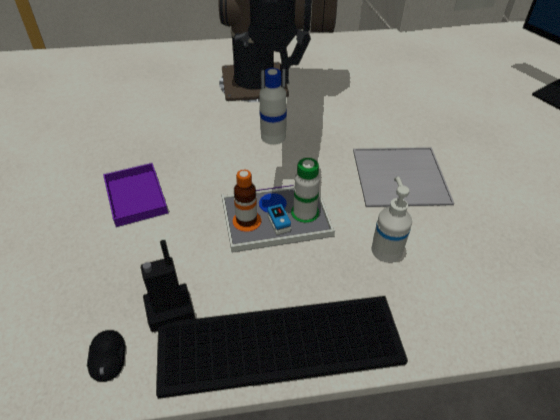

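The blue bottle hangs upright in the gripper at (273,105); its coaster is free.

{"op": "servo_tool", "data": {
  "increments": "0 0 0 0.3 1 0 2.5; 0 0 0 1 3 0 2.5; 0 0 0 2 6 0 2.5; 0 0 0 3.2 9.5 0 2.5; 0 0 0 4.4 13 0 2.5; 0 0 0 5.6 16.5 0 2.5; 0 0 0 6.8 20 0 2.5; 0 0 0 8 23.5 0 2.5; 0 0 0 9.2 27 0 2.5; 0 0 0 10.2 30 0 2.5"
}}

```text
time: 5.3
eef_pos: [0.4347, 0.2874, 0.3296]
tcp_rot: [-0.001, 1.0, -0.0, -0.002]
contact_force: [1.0, -0.4, -2.2]
opening: 0.356
```

{"op": "servo_tool", "data": {
  "increments": "0 0 0 0.8 2.2 0 2.5; 0 0 0 1.2 3.4 1 2.5; 0 0 0 1.2 3.6 3 2.5; 0 0 0 1.2 3.6 6 2.5; 0 0 0 1.2 3.6 9 2.5; 0 0 0 1.2 3.6 12 2.5; 0 0 0 1.2 3.6 14.5 2.5; 0 0 0 1.2 3.6 16 2.5; 0 0 0 1.2 3.6 17 2.5; 0 0 0 1.2 3.6 17.5 2.5"
}}

```text
time: 6.13
eef_pos: [0.4235, 0.3201, 0.1534]
tcp_rot: [0.0, 1.0, -0.001, -0.003]
contact_force: [0.3, -0.1, -1.8]
opening: 0.361
```

```bash
python3 - <<'E'
from h import *
go((.4263,.322,.1395,90))
i=ctrl.camera_info("wrist");im,d=ctrl.read_camera("wrist");cv2.imwrite("pics/w5.png",im[:,:,::-1])
E
```

```text
t 6.13 pos [0.4235 0.3201 0.1534] psi 89.99 tilt [-0.005  -0.0027 -1.    ] open 0.361 F [ 0.3 -0.1 -1.8]
(0.4263, 0.322, 0.1395, 90) -> turn [-0.003 -0.005 -0.   ] shift cm [-0.29  0.19  1.39] dist 1.4
```

View pics/w5.png

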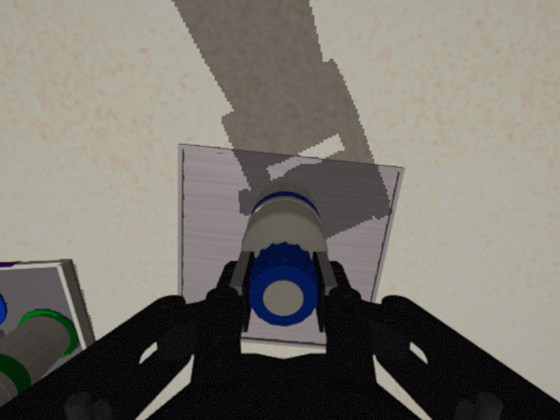

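The bottle is above the steel tray, near its robot-side part. I'll lower it the last 14 mm slowly.

{"op": "servo_tool", "data": {
  "increments": "0 0 0 -0.3 0.2 0.4 2.5; 0 0 0 -0.3 0.2 0.8 2.5; 0 0 0 -0.3 0.2 1.1 2.5; 0 0 0 -0.3 0.2 1.3 2.5; 0 0 0 -0.3 0.2 1.4 2.5; 0 0 0 -0.3 0.2 1.4 2.5; 0 0 0 -0.3 0.2 1.4 2.5"
}}

```text
time: 6.77
eef_pos: [0.4283, 0.3233, 0.1431]
tcp_rot: [-0.0, 1.0, 0.0, 0.0]
contact_force: [-0.3, 1.0, -1.9]
opening: 0.358
```

{"op": "servo_tool", "data": {
  "increments": "0 0 0 0 0 0.1 2.5; 0 0 0 0 0 0.2 2.5; 0 0 0 0 0 0.3 2.5; 0 0 0 0 0 0.3 2.5"
}}

```text
time: 7.1
eef_pos: [0.4281, 0.3232, 0.1396]
tcp_rot: [-0.0, 1.0, -0.0, -0.0]
contact_force: [-0.2, -0.4, -1.4]
opening: 0.357
```

{"op": "servo_tool", "data": {
  "increments": "0 0 0 0 0 0.05 2.5; 0 0 0 0 0 0.1 2.5; 0 0 0 0 0 0.1 2.5"
}}

```text
time: 7.35
eef_pos: [0.4284, 0.3233, 0.1391]
tcp_rot: [-0.0, 1.0, 0.0, 0.0]
contact_force: [-0.4, 0.5, -0.4]
opening: 0.36
```

{"op": "servo_tool", "data": {
  "increments": "0 0 0 0 0 0.05 3.4; 0 0 0 0 0 0.05 4; 0 0 0 0 0 0.05 5; 0 0 0 0 0 0.05 6.5; 0 0 0 0 0 0.05 7; 0 0 0 0 0 -1 7; 0 0 0 0 0 -4 7; 0 0 0 0 0 -8 7; 0 0 0 0 0 -12 7; 0 0 0 0 0 -16 7"
}}

```text
time: 8.18
eef_pos: [0.4278, 0.3231, 0.3013]
tcp_rot: [-0.0, 1.0, 0.0, 0.0]
contact_force: [0.6, 1.0, 1.1]
opening: 0.817
```

```bash
python3 - <<'E'
from h import *
go((.586,-.0815,.30,90))
im,d=ctrl.read_camera("scene");cv2.imwrite("pics/s6.png",im[:,:,::-1])
im,d=ctrl.read_camera("top");cv2.imwrite("pics/t6.png",im[:,:,::-1])
E
```

```text
t 8.18 pos [0.4278 0.3231 0.3013] psi 90.02 tilt [ 1.e-04  1.e-04 -1.e+00] open 0.817 F [0.6 1.  1.1]
(0.586, -0.0815, 0.3, 90) -> turn [0. 0. 0.] shift cm [-15.81 -40.46   0.13] dist 43.4
```

View pics/s6.png

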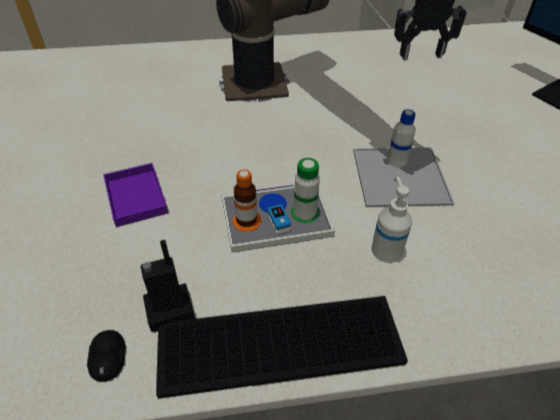

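The blue bottle stands upright on the steel tray at (402,140). Next is the orange one.

{"op": "servo_tool", "data": {
  "increments": "0 0 0 -15.8 -40.4 0 7; 0 0 0 -15.8 -40.4 0 7; 0 0 0 -15.8 -40.4 0 7; 0 0 0 -15.8 -40.4 0 7; 0 0 0 -15.8 -40.4 0 7; 0 0 0 -15.8 -40.4 0 7; 0 0 0 -15.8 -40.4 0 7; 0 0 0 -15.8 -40.4 0 7; 0 0 0 -15.8 -40.4 0 7; 0 0 0 -15.8 -40.4 0 7"
}}

```text
time: 9.12
eef_pos: [0.5803, -0.0668, 0.2993]
tcp_rot: [0.0, 1.0, -0.0, 0.0]
contact_force: [0.3, 0.2, -0.3]
opening: 0.819
```

{"op": "servo_tool", "data": {
  "increments": "0 0 0 0 -4 0 6.5; 0 0 0 -0.2 -4 2 6.5; 0 0 0 -0.2 -4 5 6.5; 0 0 0 -0.2 -4 8 6.5; 0 0 0 -0.2 -4 11 6.5; 0 0 0 -0.2 -4 13 6.5; 0 0 0 -0.2 -4 14 6.5; 0 0 0 -0.2 -4 14.5 6.5; 0 0 0 -0.2 -4 14.5 6.5; 0 0 0 -0.2 -4 14.5 6.5"
}}

```text
time: 9.95
eef_pos: [0.583, -0.105, 0.1554]
tcp_rot: [-0.0, 1.0, -0.0, 0.001]
contact_force: [0.8, -0.4, 0.6]
opening: 0.759
```

```bash
python3 - <<'E'
from h import *
go((.5857,-.0815,.133,90))
i=ctrl.camera_info("wrist");im,d=ctrl.read_camera("wrist");cv2.imwrite("pics/w7.png",im[:,:,::-1])
E
```

```text
t 9.95 pos [ 0.583  -0.105   0.1554] psi 90.03 tilt [ 0.0024 -0.001  -1.    ] open 0.759 F [ 0.8 -0.4  0.6]
(0.5857, -0.0815, 0.133, 90) -> turn [-0.001  0.002  0.   ] shift cm [-0.27  2.36  2.23] dist 3.3
```

View pics/w7.png

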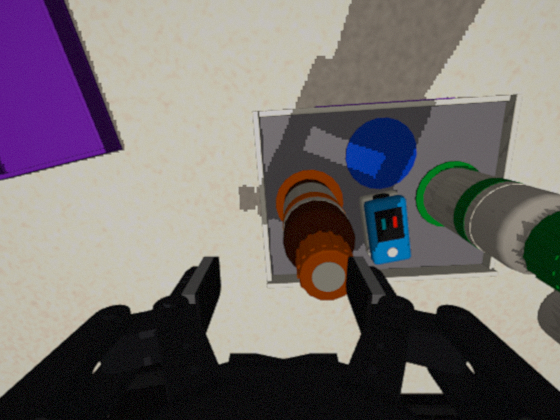

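The cap top is at (328,277) and the finger at right is nearly over it: I overshot in y. I'll rise first, then shift.

{"op": "servo_tool", "data": {
  "increments": "0 0 0 0 0 -1.5 6.5; 0 0 0 0 0 -2.5 6.5; 0 0 0 -0.3 1 -2.5 6.5; 0 0 0 -0.3 2.35 -2.5 6.5; 0 0 0 -0.3 2.35 -2.5 6.5; 0 0 0 -0.3 2.35 -2.5 6.5; 0 0 0 -0.3 2.35 -2.5 6.5"
}}

```text
time: 10.58
eef_pos: [0.5847, -0.0806, 0.1781]
tcp_rot: [-0.001, 1.0, 0.0, -0.001]
contact_force: [0.2, -0.5, 0.1]
opening: 0.763
```

```bash
python3 - <<'E'
from h import *
go((.5857,-.0815,.133,90))
i=ctrl.camera_info("wrist");im,d=ctrl.read_camera("wrist");cv2.imwrite("pics/w8.png",im[:,:,::-1])
from w import *
wm(im,i)
E
```

```text
t 10.58 pos [ 0.5847 -0.0806  0.1781] psi 90.07 tilt [-1.3e-03  2.0e-04 -1.0e+00] open 0.763 F [ 0.2 -0.5  0.1]
(0.5857, -0.0815, 0.133, 90) -> turn [ 0.    -0.001  0.001] shift cm [-0.11 -0.09  4.5 ] dist 4.5
blue [ 317  117   65   66 3369] [349.  149.4] coaster fit [ 0.5395 -0.0147]
orange [253 165  62  42 731] [285.7 180.4] coaster fit [ 0.5872 -0.08  ]
orange [ 257  224   52   50 1214] [282.1 248.3] coaster fit [ 0.6457 -0.0845]
green [383 157  57  61 561] [400.6 180.6] coaster fit [0.5785 0.0568]
green [ 483  203   77   75 2741] white 1432 524.9 244.5 cap? [0.5788 0.0576 0.152 ]
green [ 483  203   77   75 2741] [520.7 240.5] coaster fit [0.6434 0.1902]
```

View pics/w8.png

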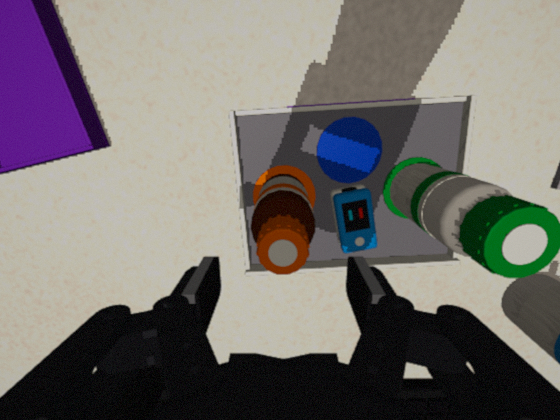

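The cap (283,252) is centred between the fingers and all three coasters are re-measured. I'll descend and grip.

{"op": "servo_tool", "data": {
  "increments": "0 0 0 -0.1 0 2 6.5; 0 0 0 -0.1 0 3.5 6.5; 0 0 0 -0.1 0 4.5 6.5; 0 0 0 -0.1 0 4.5 6.5; 0 0 0 -0.1 0 4.5 2.5; 0 0 0 -0.1 0 4.5 2.5; 0 0 0 -0.1 0 4.5 2.5; 0 0 0 -0.1 0 4.5 2.5; 0 0 0 -0.1 0 4.5 2.5; 0 0 0 -0.1 0 4.5 2.5"
}}

```text
time: 11.47
eef_pos: [0.587, -0.0815, 0.1353]
tcp_rot: [-0.0, 1.0, -0.0, 0.001]
contact_force: [-0.1, -0.0, 4.2]
opening: 0.345
```

{"op": "servo_tool", "data": {
  "increments": "0 0 0 0 0 0 2.5; 0 0 0 0 0 -1 2.5; 0 0 0 0 0 -3 2.5; 0 0 0 0 0 -6 2.5; 0 0 0 0 0 -9 2.5; 0 0 0 0 0 -12 2.5; 0 0 0 0 0 -15 2.5; 0 0 0 0 0 -17.5 2.5; 0 0 0 0 0 -19 2.5; 0 0 0 0 0 -20 2.5"
}}

```text
time: 12.3
eef_pos: [0.5862, -0.0813, 0.3363]
tcp_rot: [-0.0, 1.0, -0.0, 0.001]
contact_force: [0.4, -1.1, -1.5]
opening: 0.345
```

```bash
python3 - <<'E'
from h import *
go((.5469,.37,.335,90),(.5349,.2555,.335,90))
E
```

```text
t 12.3 pos [ 0.5862 -0.0813  0.3363] psi 90.01 tilt [ 2.2e-03 -8.0e-04 -1.0e+00] open 0.345 F [ 0.4 -1.1 -1.5]
(0.5469, 0.37, 0.335, 90) -> turn [-0.001  0.002  0.   ] shift cm [ 3.92 45.13  0.08] dist 45.3
(0.5349, 0.2555, 0.335, 90) -> turn [-0.001  0.002  0.   ] shift cm [ 5.12 33.68  0.09] dist 34.1
```

Orange is held (lift force −1.5 N). I'll carry it to the far spot (0.547, 0.370).

{"op": "servo_tool", "data": {
  "increments": "0 0 0 0.1 1 0 2.5; 0 0 0 0.3 3 0 2.5; 0 0 0 0.5 6 0 2.5; 0 0 0 0.8 9.5 0 2.5; 0 0 0 1.1 13 0 2.5; 0 0 0 1.4 16.8 0 2.5; 0 0 0 1.8 20.6 0 2.5; 0 0 0 2.1 24.4 0 2.5; 0 0 0 2.4 28.2 0 2.5; 0 0 0 2.7 32 0 2.5"
}}

```text
time: 13.13
eef_pos: [0.5572, 0.2409, 0.3311]
tcp_rot: [-0.0, 1.0, -0.0, -0.002]
contact_force: [0.8, -0.7, -1.6]
opening: 0.342
```

{"op": "servo_tool", "data": {
  "increments": "0 0 0 0.3 3.5 0 2.5; 0 0 0 0.6 7 0 2.5; 0 0 0 0.9 10 0 2.5; 0 0 0 1.1 12 0 2.5; 0 0 0 1.2 13 0 2.5; 0 0 0 1.2 13.1 2 2.5; 0 0 0 1.2 13.1 5 2.5; 0 0 0 1.2 13.1 8.5 2.5; 0 0 0 1.2 13.1 12 2.5; 0 0 0 1.2 13.1 15 2.5"
}}

```text
time: 13.97
eef_pos: [0.5452, 0.3686, 0.1796]
tcp_rot: [0.0, 1.0, -0.001, -0.002]
contact_force: [1.1, -0.0, -1.9]
opening: 0.341
```

```bash
python3 - <<'E'
from h import *
go((.5469,.37,.1325,90))
E
```

```text
t 13.97 pos [0.5452 0.3686 0.1796] psi 89.99 tilt [-0.0045 -0.0024 -1.    ] open 0.341 F [ 1.1 -0.  -1.9]
(0.5469, 0.37, 0.1325, 90) -> turn [-0.002 -0.004 -0.   ] shift cm [-0.19  0.16  4.7 ] dist 4.7
```

{"op": "servo_tool", "data": {
  "increments": "0 0 0 0 0 1.5 2.5; 0 0 0 0 0 3 2.5; 0 0 0 0 0 3.8 2.5; 0 0 0 0 0 4.2 2.5; 0 0 0 0 0 4.4 2.5; 0 0 0 0 0 4.4 2.5; 0 0 0 0 0 4.4 2.5"
}}

```text
time: 14.55
eef_pos: [0.5476, 0.37, 0.1411]
tcp_rot: [-0.0, 1.0, 0.0, 0.001]
contact_force: [0.0, -0.2, -1.2]
opening: 0.345
```

{"op": "servo_tool", "data": {
  "increments": "0 0 0 0 0 0.3 2.5; 0 0 0 0 0 0.5 2.5; 0 0 0 0 0 0.6 2.5; 0 0 0 0 0 0.7 2.5; 0 0 0 0 0 0.7 2.5"
}}

```text
time: 14.97
eef_pos: [0.5468, 0.3697, 0.1326]
tcp_rot: [-0.0, 1.0, -0.0, -0.0]
contact_force: [0.2, 0.6, -2.1]
opening: 0.344
```

{"op": "servo_tool", "data": {
  "increments": "0 0 0 0 0 0.1 2.5; 0 0 0 0 0 0.2 2.5; 0 0 0 0 0 0.2 2.5"
}}

```text
time: 15.22
eef_pos: [0.5475, 0.3699, 0.1324]
tcp_rot: [-0.0, 1.0, 0.0, 0.001]
contact_force: [-1.8, -0.1, 4.8]
opening: 0.341
```

Contact is made (+4.8 N). Release and rise.

{"op": "servo_tool", "data": {
  "increments": "0 0 0 0 0 -0.1 3.3; 0 0 0 0 0 -0.1 4; 0 0 0 0 0 -0.1 5; 0 0 0 0 0 -0.1 6.5; 0 0 0 0 0 -0.1 7; 0 0 0 0 0 -1 7; 0 0 0 0 0 -4 7; 0 0 0 0 0 -8 7; 0 0 0 0 0 -12 7; 0 0 0 0 0 -16 7"
}}

```text
time: 16.05
eef_pos: [0.5467, 0.3696, 0.293]
tcp_rot: [-0.0, 1.0, -0.0, -0.0]
contact_force: [1.4, 0.3, 0.2]
opening: 0.82
```

```bash
python3 - <<'E'
from h import *
go((.578,.0565,.30,90))
im,d=ctrl.read_camera("top");cv2.imwrite("pics/t9.png",im[:,:,::-1])
E
```

```text
t 16.05 pos [0.5467 0.3696 0.293 ] psi 90.01 tilt [-1.e-04 -1.e-04 -1.e+00] open 0.82 F [1.4 0.3 0.2]
(0.578, 0.0565, 0.3, 90) -> turn [-0. -0.  0.] shift cm [ -3.13 -31.31  -0.7 ] dist 31.5
```

View pics/t9.png

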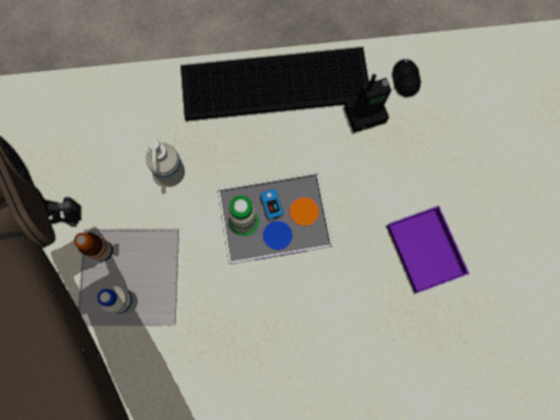

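Orange (93,243) and blue (115,299) stand on the steel tray. Green is left at (241,207). I'll fetch it.

{"op": "servo_tool", "data": {
  "increments": "0 0 0 -3.1 -31.2 0 7.5; 0 0 0 -3.1 -31.2 0 7.5; 0 0 0 -3.1 -31.2 0 7.5; 0 0 0 -3.1 -31.2 0 7.5; 0 0 0 -3.1 -31.2 0 7.5; 0 0 0 -3.1 -31.2 0 7.5; 0 0 0 -3.1 -31.2 0 7.5; 0 0 0 -3.1 -31.2 0 7.5; 0 0 0 -3.1 -31.2 0 7.5; 0 0 0 -3.1 -31.2 0 7.5"
}}

```text
time: 16.93
eef_pos: [0.5782, 0.0566, 0.2913]
tcp_rot: [0.001, 1.0, 0.0, 0.0]
contact_force: [-0.4, 0.0, -0.2]
opening: 0.878
```

```bash
python3 - <<'E'
from h import *
go((.577,.0562,.138,90))
i=ctrl.camera_info("wrist");im,d=ctrl.read_camera("wrist");cv2.imwrite("pics/w10.png",im[:,:,::-1])
from w import *
wm(im,i)
E
```

```text
t 16.93 pos [0.5782 0.0566 0.2913] psi 89.85 tilt [ 6.e-04  5.e-04 -1.e+00] open 0.878 F [-0.4  0.  -0.2]
(0.577, 0.0562, 0.138, 90) -> turn [ 0.     0.001 -0.003] shift cm [ 0.13 -0.05 15.33] dist 15.3
blue [ 208  123   47   48 1782] [231.  146.6] coaster fit [ 0.5389 -0.0149]
orange [ 164  159   46   45 1591] [187.  180.6] coaster fit [ 0.5861 -0.0803]
green [262 153  18  14  81] [270.3 158.7] coaster fit [0.58   0.0561]
```

View pics/w10.png

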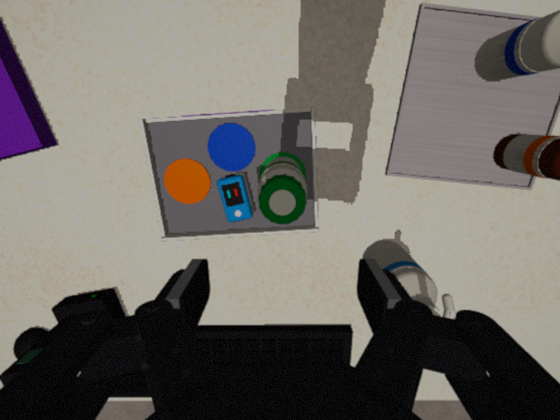

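The green cap (282,200) is centred between the fingers, and the other two coasters are clear. Descend and grip.

{"op": "servo_tool", "data": {
  "increments": "0 0 0 0.1 0 3 7.5; 0 0 0 0.1 0 7 7.5; 0 0 0 0.1 0 11 7.5; 0 0 0 0.1 0 14 7.5; 0 0 0 0.1 0 15 7.5; 0 0 0 0.1 0 15.2 7.5; 0 0 0 0.1 0 15.2 7.5; 0 0 0 0.1 0 15.2 5; 0 0 0 0.1 0 15.2 4; 0 0 0 0.1 0 15.2 4"
}}

```text
time: 17.82
eef_pos: [0.5791, 0.0575, 0.1422]
tcp_rot: [-0.0, 1.0, -0.0, 0.003]
contact_force: [0.2, 0.5, -0.8]
opening: 0.509
```

{"op": "servo_tool", "data": {
  "increments": "0 0 0 0 0 0 4; 0 0 0 0 0 0 4; 0 0 0 0 0 -1 4; 0 0 0 0 0 -3 4; 0 0 0 0 0 -6 4; 0 0 0 0 0 -9 4; 0 0 0 0 0 -12 4; 0 0 0 0 0 -15 4; 0 0 0 0 0 -17.5 4; 0 0 0 0 0 -19 4"
}}

```text
time: 18.65
eef_pos: [0.5775, 0.0577, 0.3332]
tcp_rot: [-0.0, 1.0, -0.0, 0.002]
contact_force: [0.0, -0.4, -1.4]
opening: 0.508
```

```bash
python3 - <<'E'
from h import *
go((.5349,.2555,.335,90))
im,d=ctrl.read_camera("scene");cv2.imwrite("pics/s11.png",im[:,:,::-1])
E
```

```text
t 18.65 pos [0.5775 0.0577 0.3332] psi 90.01 tilt [ 4.9e-03 -2.0e-04 -1.0e+00] open 0.508 F [ 0.  -0.4 -1.4]
(0.5349, 0.2555, 0.335, 90) -> turn [-0.     0.005  0.   ] shift cm [ 4.26 19.78 -0.2 ] dist 20.2
```

View pics/s11.png

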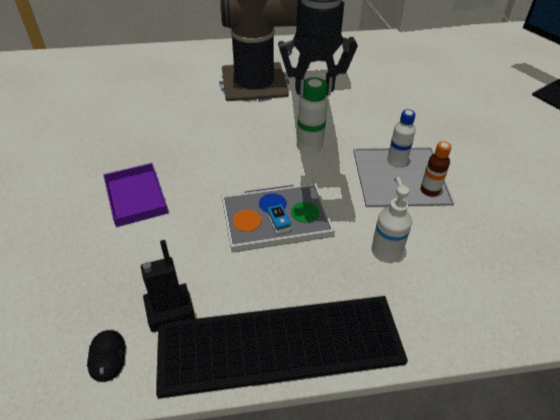

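Green is held upright; the supply tray now holds only the oximeter at (279,216). I'll carry it to (0.535, 0.256).

{"op": "servo_tool", "data": {
  "increments": "0 0 0 0.2 1 0 4; 0 0 0 0.6 3 0 4; 0 0 0 1.3 6 0 4; 0 0 0 2.1 9.5 0 4; 0 0 0 2.9 13 0 4; 0 0 0 3.5 16 0 4; 0 0 0 4 18.5 0 4; 0 0 0 4.3 19.8 1 4; 0 0 0 4.3 19.8 3.5 4; 0 0 0 4.3 19.8 7 4"
}}

```text
time: 19.53
eef_pos: [0.5343, 0.2572, 0.2594]
tcp_rot: [-0.001, 1.0, 0.0, 0.002]
contact_force: [0.2, -0.2, -1.1]
opening: 0.508
```

```bash
python3 - <<'E'
from h import *
go((.535,.2555,.15,90))
E
```

```text
t 19.53 pos [0.5343 0.2572 0.2594] psi 90.13 tilt [ 0.0044  0.001  -1.    ] open 0.508 F [ 0.2 -0.2 -1.1]
(0.535, 0.2555, 0.15, 90) -> turn [0.001 0.004 0.002] shift cm [-0.02 -0.18 10.94] dist 10.9
```

{"op": "servo_tool", "data": {
  "increments": "0 0 0 0 0 3 4; 0 0 0 0 0 6.5 4; 0 0 0 0 0 9.5 4; 0 0 0 0 0 10.8 4; 0 0 0 0 0 11.4 4; 0 0 0 0 0 11.6 4; 0 0 0 0 0 11.6 4; 0 0 0 0 0 11.6 4"
}}

```text
time: 20.2
eef_pos: [0.5354, 0.2561, 0.1451]
tcp_rot: [-0.0, 1.0, 0.001, 0.002]
contact_force: [0.1, 0.5, -0.8]
opening: 0.507
```

{"op": "servo_tool", "data": {
  "increments": "0 0 0 0 0 0.2 4; 0 0 0 0 0 0.4 4; 0 0 0 0 0 0.5 4; 0 0 0 0 0 0.6 4; 0 0 0 0 0 0.6 4"
}}

```text
time: 20.62
eef_pos: [0.5352, 0.2559, 0.1391]
tcp_rot: [-0.0, 1.0, 0.0, 0.001]
contact_force: [-1.4, -0.6, 5.1]
opening: 0.506
```

{"op": "servo_tool", "data": {
  "increments": "0 0 0 0 0 -0.1 4.8; 0 0 0 0 0 -0.1 5.4; 0 0 0 0 0 -0.1 6.2; 0 0 0 0 0 -0.1 7; 0 0 0 0 0 -0.1 7.5; 0 0 0 0 0 -1 7.5; 0 0 0 0 0 -4 7.5; 0 0 0 0 0 -8 7.5; 0 0 0 0 0 -12 7.5; 0 0 0 0 0 -16 7.5"
}}

```text
time: 21.45
eef_pos: [0.5336, 0.2556, 0.299]
tcp_rot: [-0.0, 1.0, -0.0, -0.0]
contact_force: [-0.2, 0.3, -0.0]
opening: 0.883
```

```bash
python3 - <<'E'
from h import *
from m import coaster
go((.58,-.01,.26,100))
im,d=ctrl.read_camera("top");cv2.imwrite("pics/t12.png",im[:,:,::-1]);info=ctrl.camera_info("top")
M=masks(im)
l,bs=blobs(M["sky"],60)
for i,st,c in bs: print(st,c)
for k in ("blue","orange","green"):
    l,bs=blobs(M[k],100)
    for i,st,c in bs:
        if 215<c[0]<335: print(k,coaster(im,info,l==i)[0].round(4),ray(info,*c,.007).round(4))
im2=cv2.resize(im[170:270,210:340],None,fx=6,fy=6,interpolation=cv2.INTER_CUBIC);cv2.imwrite("pics/t12c.png",im2[:,:,::-1])
E
```

```text
t 21.45 pos [0.5336 0.2556 0.299 ] psi 90.01 tilt [-3.e-04 -0.e+00 -1.e+00] open 0.883 F [-0.2  0.3 -0. ]
(0.58, -0.01, 0.26, 100) -> turn [-0.    -0.    -0.174] shift cm [ -4.64 -26.56   3.9 ] dist 27.2
[261 189  22  30 319] [271.10971787 203.19435737]
blue [ 0.5377 -0.0146] [ 0.5376 -0.0145  0.007 ]
orange [ 0.5828 -0.0796] [ 0.5845 -0.0794  0.007 ]
green [0.5769 0.055 ] [0.5762 0.0561 0.007 ]
```

View pics/t12.png

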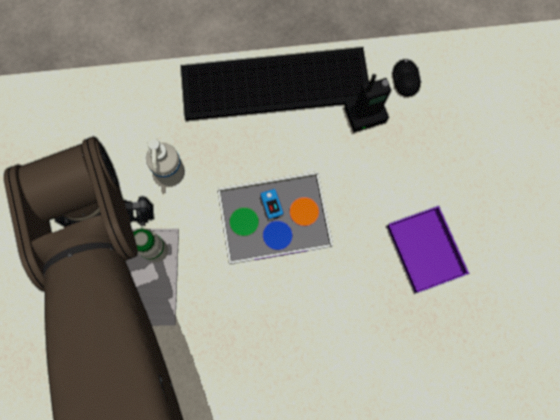

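View pics/t12c.png

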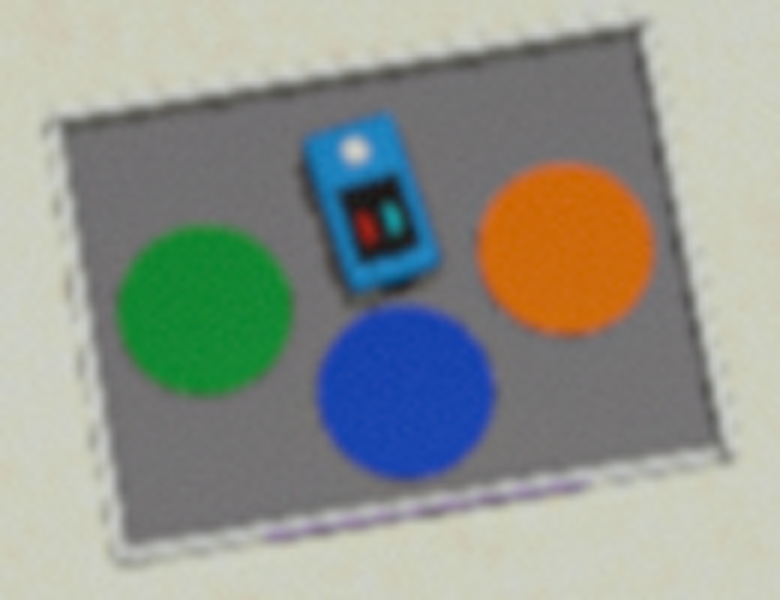

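The top view shows all three coasters bare and the oximeter at (271,203), free on both sides. I'll move over it for a wrist measurement.

{"op": "servo_tool", "data": {
  "increments": "0 0 -0.06 -2 -4 0 7.5; 0 0 -0.1 -3 -8 0 7.5; 0 0 -0.15 -4 -12 0 7.5; 0 0 -0.2 -4 -16 1 7.5; 0 0 -0.2 -4 -20 3 7.5; 0 0 -0.2 -4 -24 5 7.5; 0 0 -0.2 -4 -26.5 7 7.5; 0 0 -0.2 -4 -26.5 8 7.5; 0 0 -0.2 -4 -26.5 8 7.5; 0 0 -0.2 -4 -26.5 8 7.5"
}}

```text
time: 22.33
eef_pos: [0.5739, -0.009, 0.2167]
tcp_rot: [-0.1, 0.995, 0.0, -0.0]
contact_force: [0.6, 0.2, 1.0]
opening: 0.882
```

```bash
python3 - <<'E'
from h import *
i=ctrl.camera_info("wrist");im,d=ctrl.read_camera("wrist");cv2.imwrite("pics/w13.png",im[:,:,::-1])
M=masks(im);l,bs=blobs(M["sky"],100)
b=max(bs,key=lambda b:b[1][4]);print(b[1])
P=cloud(i,d);top=(l==b[0])|False
# fill holes (screen)
cs,_=cv2.findContours(top.astype(np.uint8),0,2);f=np.zeros_like(top,np.uint8);cv2.drawContours(f,cs,-1,1,-1)
p=P[(f>0)&(d>0)];print("z pct",np.percentile(p[:,2],[5,50,95]))
p=p[p[:,2]>.031]
print("rect depth",cv2.minAreaRect((p[:,:2]*1000).astype(np.float32)))
c=max(cs,key=cv2.contourArea);q=np.array([ray(i,*a[0],.036)[:2] for a in c],np.float32)*1000
print("rect ray",cv2.minAreaRect(q))
from m import coaster
for k in ("blue","orange","green"):
    l,bs=blobs(M[k],200)
    for j,st,c in bs: print(k,st,coaster(im,i,l==j)[0].round(4))
go((.607,-.009,.15,102))
E
```

```text
[262 194  32  51 837]
z pct [0.03608672 0.03765306 0.03897442]
rect depth ((605.7132568359375, -9.419963836669922), (59.25209426879883, 35.03969192504883), 11.953569412231445)
rect ray ((605.6734008789062, -9.269208908081055), (58.48908233642578, 35.16648864746094), 11.40052318572998)
blue [ 256  127   57   58 2566] [ 0.5394 -0.0151]
orange [ 194  158   56   54 2356] [ 0.5867 -0.0802]
t 22.38 pos [ 0.5745 -0.0085  0.2179] psi 101.51 tilt [ 1.3e-03  2.0e-04 -1.0e+00] open 0.878 F [0.1 0.6 1.2]
(0.607, -0.009, 0.15, 102) -> turn [-0.     0.001 -0.009] shift cm [-3.16 -0.7   6.79] dist 7.5
```

View pics/w13.png

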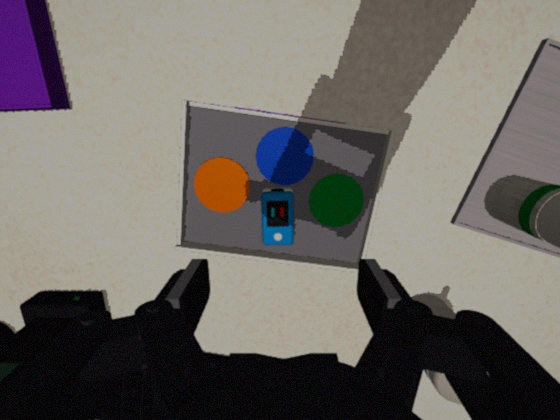

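The oximeter is at (278,218) in this view, centre (0.606, −0.009), nearly aligned with the jaws, with room both sides. I'll descend in two stages.

{"op": "servo_tool", "data": {
  "increments": "0 0 0 -1.5 -0.4 3 5.6; 0 0 0 -3.05 -0.7 6 5.6; 0 0 0 -3.05 -0.7 9 5.6; 0 0 0 -3.05 -0.7 12 5.6; 0 0 0 -3.05 -0.7 14 5.6; 0 0 0 -3.05 -0.7 15 5.6; 0 0 0 -3.05 -0.7 15 5.6; 0 0 0 -3.05 -0.7 15 5.6"
}}

```text
time: 23.05
eef_pos: [0.6065, -0.0093, 0.0683]
tcp_rot: [-0.101, 0.995, -0.0, 0.001]
contact_force: [-1.1, 0.4, 0.6]
opening: 0.655
```

```bash
python3 - <<'E'
from h import *
go((.606,-.0093,.024,101.5))
i=ctrl.camera_info("wrist");im,d=ctrl.read_camera("wrist");cv2.imwrite("pics/w14.png",im[:,:,::-1])
E
```

```text
t 23.05 pos [ 0.6065 -0.0093  0.0683] psi 101.56 tilt [ 2.1e-03 -3.0e-04 -1.0e+00] open 0.655 F [-1.1  0.4  0.6]
(0.606, -0.0093, 0.024, 101.5) -> turn [-0.001  0.002  0.001] shift cm [0.06 0.01 4.43] dist 4.4
```

View pics/w14.png

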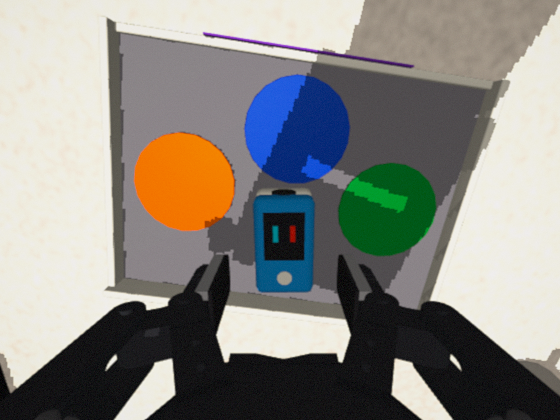

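The oximeter (284,243) is centred between the fingers, its sides parallel to the pads. I'll go down and grip it.

{"op": "servo_tool", "data": {
  "increments": "0 0 0 0 0 1.5 5.6; 0 0 0 0 0 3 5.6; 0 0 0 0 0 4 5.6; 0 0 0 0 0 4.5 5.6; 0 0 0 0 0 4.5 5.6; 0 0 0 0 0 4.5 5.6; 0 0 0 0 0 4.5 5.6",
  "grip_force": 30
}}

```text
time: 23.68
eef_pos: [0.6063, -0.0102, 0.0231]
tcp_rot: [-0.1, 0.995, -0.0, 0.001]
contact_force: [0.6, -0.2, 0.5]
opening: 0.659
```

{"op": "servo_tool", "data": {
  "increments": "0 0 0 0 0.05 0 3; 0 0 0 0 0.05 0 3; 0 0 0 0 0.05 0 3; 0 0 0 0 0.05 0 3; 0 0 0 0 0.05 0 3; 0 0 0 0 0.05 0 3"
}}

```text
time: 24.18
eef_pos: [0.6061, -0.0097, 0.0228]
tcp_rot: [-0.1, 0.995, -0.0, 0.001]
contact_force: [0.3, -0.0, 5.9]
opening: 0.418
```

{"op": "servo_tool", "data": {
  "increments": "0 0 0 0 0 -0.5 3; 0 0 0 0 0 -1.5 3; 0 0 0 0 0 -3 3; 0 0 0 0 0 -5 3; 0 0 0 0 0 -8 3; 0 0 0 0 0 -11 3; 0 0 0 0 0 -13 3; 0 0 0 0 0 -14 3; 0 0 0 0 0 -14 3; 0 0 0 0 0 -14 3"
}}

```text
time: 25.02
eef_pos: [0.6048, -0.0095, 0.1614]
tcp_rot: [-0.1, 0.995, 0.0, -0.0]
contact_force: [0.1, 1.2, -1.1]
opening: 0.414
```

```bash
python3 - <<'E'
from h import *
i=ctrl.camera_info("wrist");im,d=ctrl.read_camera("wrist");cv2.imwrite("pics/w15.png",im[:,:,::-1])
go((.47,-.333,.17,103.5),(.53,-.2,.17,103.5))
E
```

```text
t 25.07 pos [ 0.6041 -0.0094  0.1601] psi 101.47 tilt [-3.e-03  5.e-04 -1.e+00] open 0.416 F [-0.2 -0.  -1.2]
(0.47, -0.333, 0.17, 103.5) -> turn [ 0.001 -0.003 -0.035] shift cm [ 19.58 -29.05  -0.97] dist 35.0
(0.53, -0.2, 0.17, 103.5) -> turn [ 0.001 -0.003 -0.035] shift cm [ 11.05 -17.21  -0.98] dist 20.5
```

View pics/w15.png

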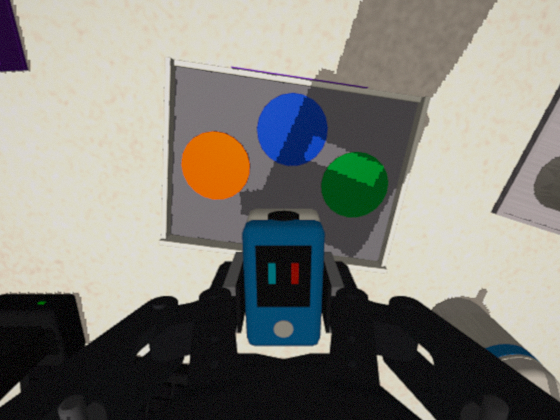

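The oximeter is held level, screen up, between the pads. Now over to the bay.

{"op": "servo_tool", "data": {
  "increments": "0 0 0 0.7 -1 0 3; 0 0 0 2 -3 0 3; 0 0 -0.02 4.3 -6.4 0 3; 0 0 -0.035 6.6 -9.8 0 3; 0 0 -0.035 8.9 -13.2 0 3; 0 0 -0.035 11.2 -16.6 0 3; 0 0 -0.035 13.5 -20 0 3; 0 0 -0.035 15.8 -23.4 0 3; 0 0 -0.035 17.6 -26 0 3; 0 0 -0.035 19 -28 0 3"
}}

```text
time: 25.9
eef_pos: [0.4719, -0.3242, 0.1598]
tcp_rot: [-0.116, 0.993, 0.001, -0.001]
contact_force: [0.1, 0.7, -0.6]
opening: 0.413
```

{"op": "servo_tool", "data": {
  "increments": "0 0 0 0.5 -0.8 0 3; 0 0 0 0.5 -1 1 3; 0 0 0 0.5 -1 3 3; 0 0 0 0.5 -1 5 3; 0 0 0 0.5 -1 6 3; 0 0 0 0.5 -1 6 3; 0 0 0 0.5 -1 6 3"
}}

```text
time: 26.48
eef_pos: [0.472, -0.3313, 0.1005]
tcp_rot: [-0.118, 0.993, 0.001, -0.001]
contact_force: [-0.1, 0.3, 0.2]
opening: 0.414
```

```bash
python3 - <<'E'
from h import *
i=ctrl.camera_info("wrist");im,d=ctrl.read_camera("wrist");cv2.imwrite("pics/w16.png",im[:,:,::-1])
go((.47,-.333,.025,103.5))
im,d=ctrl.read_camera("top");cv2.imwrite("pics/t16.png",im[:,:,::-1])
E
```

```text
t 26.53 pos [ 0.4727 -0.3321  0.1019] psi 103.54 tilt [-0.e+00  2.e-04 -1.e+00] open 0.414 F [-0.4 -0.2 -1.6]
(0.47, -0.333, 0.025, 103.5) -> turn [ 0.    -0.     0.001] shift cm [ 0.28 -0.03  7.69] dist 7.7
```

View pics/w16.png

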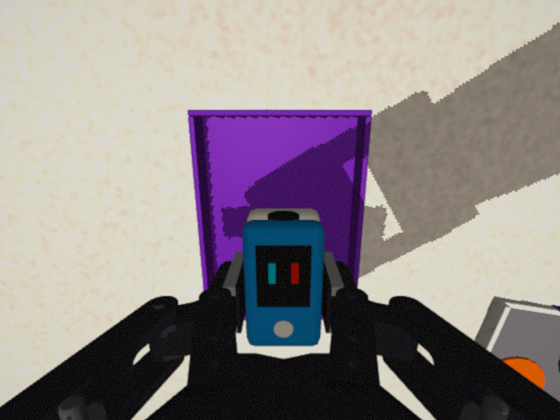

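View pics/t16.png

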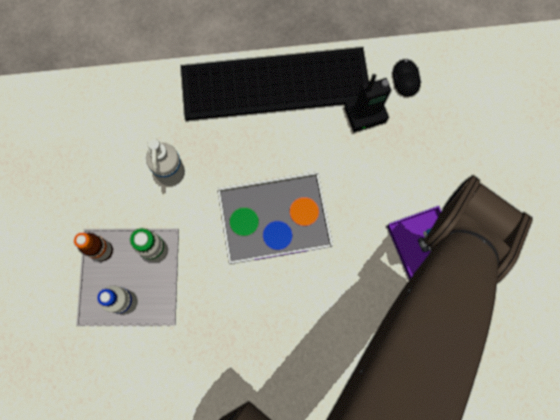

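The bay is centred left to right around the held oximeter (bay front edge 189–371, jaws at 283). Lowering.

{"op": "servo_tool", "data": {
  "increments": "0 0 0 0.2 0 1.5 3; 0 0 0 0.2 0 3.5 3; 0 0 0 0.2 0 5.2 3; 0 0 0 0.2 0 6.3 3; 0 0 0 0.2 0 7 3; 0 0 0 0.2 0 7.3 3; 0 0 0 0.2 0 7.5 3; 0 0 0 0.2 0 7.5 3; 0 0 0 0.2 0 7.5 3"
}}

```text
time: 27.33
eef_pos: [0.4708, -0.3337, 0.0278]
tcp_rot: [-0.117, 0.993, -0.001, 0.001]
contact_force: [0.1, -1.1, 0.1]
opening: 0.416
```

{"op": "servo_tool", "data": {
  "increments": "0 0 0 0 0 0.2 3; 0 0 0 0 0 0.35 3; 0 0 0 0 0 0.45 3; 0 0 0 0 0 0.45 3"
}}

```text
time: 27.67
eef_pos: [0.4705, -0.3334, 0.0228]
tcp_rot: [-0.117, 0.993, -0.0, 0.0]
contact_force: [-1.2, 1.2, 2.1]
opening: 0.417
```

{"op": "servo_tool", "data": {
  "increments": "0 0 0 0 0 -0.05 3.8; 0 0 0 0 0 -0.05 4.2; 0 0 0 0 0 -0.05 4.8; 0 0 0 0 0 -0.05 5; 0 0 0 0 0 -0.05 5; 0 0 0 0 0 -1 5; 0 0 0 0 0 -4 5; 0 0 0 0 0 -8 5; 0 0 0 0 0 -12 5; 0 0 0 0 0 -16 5"
}}

```text
time: 28.5
eef_pos: [0.4699, -0.3328, 0.1845]
tcp_rot: [-0.117, 0.993, 0.0, -0.0]
contact_force: [0.5, 0.0, -0.1]
opening: 0.584
```

```bash
python3 - <<'E'
from h import *
i=ctrl.camera_info("wrist");im,d=ctrl.read_camera("wrist");cv2.imwrite("pics/w17.png",im[:,:,::-1])
go((.5352,.2560,.30,90),(.45,.0,.30,90))
P=cloud(i,d);M=masks(im);p=P[M["sky"]&(d>0)];print(np.percentile(p,[5,50,95],axis=0).round(4))
E
```

```text
t 28.55 pos [ 0.4737 -0.3363  0.195 ] psi 103.5 tilt [ 0.0115 -0.0116 -0.9999] open 0.585 F [ 1.7 -1.8  5.3]
(0.5352, 0.256, 0.3, 90) -> turn [-0.013  0.01   0.236] shift cm [-19.9   56.01 -11.11] dist 60.5
(0.45, 0.0, 0.3, 90) -> turn [-0.013  0.01   0.236] shift cm [ -5.63  33.11 -10.92] dist 35.3
[[ 0.4419 -0.3522  0.0358]
 [ 0.4789 -0.3345  0.0373]
 [ 0.4972 -0.3167  0.0385]]
```

View pics/w17.png

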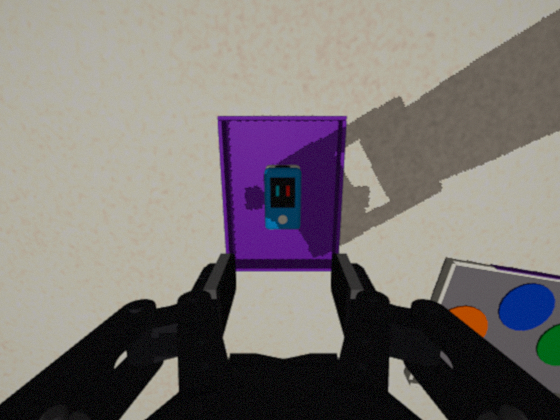

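The oximeter lies flat, screen up, in the middle of the bay at (283,197), its top at z≈37 mm. Next is the green bottle.

{"op": "servo_tool", "data": {
  "increments": "0 0 0.05 -1.3 3.5 -3 8; 0 0 0.1 -2.6 7.5 -6 8; 0 0 0.15 -4 11.5 -9 8; 0 0 0.2 -5.4 15.5 -11 8; 0 0 0.236 -6.8 19.5 -11 8; 0 0 0.236 -8.2 23.5 -11 8; 0 0 0.236 -9.6 27.5 -11 8; 0 0 0.236 -11 31.5 -11 8; 0 0 0.236 -12.5 35.5 -11 8; 0 0 0.236 -14 39 -11 8"
}}

```text
time: 29.38
eef_pos: [0.511, 0.0523, 0.2932]
tcp_rot: [0.0, 1.0, -0.0, 0.001]
contact_force: [0.9, -0.6, -0.3]
opening: 0.937
```

```bash
python3 - <<'E'
from h import *
go((.5352,.2560,.26,90))
E
```

```text
t 29.38 pos [0.511  0.0523 0.2932] psi 89.95 tilt [ 1.7e-03 -2.0e-04 -1.0e+00] open 0.937 F [ 0.9 -0.6 -0.3]
(0.5352, 0.256, 0.26, 90) -> turn [-0.     0.002 -0.001] shift cm [-2.4  20.38  3.32] dist 20.8
```

{"op": "servo_tool", "data": {
  "increments": "0 0 0 -0.5 4 0 8; 0 0 0 -1 8 0 8; 0 0 0 -1.5 12 0 8; 0 0 0 -2 16 1 8; 0 0 0 -2.4 19.5 2 8; 0 0 0 -2.4 20.2 3.3 8; 0 0 0 -2.4 20.2 3.3 8; 0 0 0 -2.4 20.2 3.3 8",
  "grip_force": 60
}}

```text
time: 30.05
eef_pos: [0.5348, 0.2518, 0.2582]
tcp_rot: [-0.0, 1.0, -0.001, -0.001]
contact_force: [-0.1, -1.2, 0.5]
opening: 0.94
```

```bash
python3 - <<'E'
from h import *
i=ctrl.camera_info("wrist");im,d=ctrl.read_camera("wrist");cv2.imwrite("pics/w18.png",im[:,:,::-1])
go((.5352,.2560,.139,90))
print(ray(i,283,230,.149))
E
```

```text
t 30.1 pos [0.5354 0.2513 0.2593] psi 89.93 tilt [-4.e-04 -8.e-04 -1.e+00] open 0.939 F [-1.   0.4 -0.8]
(0.5352, 0.256, 0.139, 90) -> turn [-0.001 -0.    -0.001] shift cm [1.000e-02 4.800e-01 1.203e+01] dist 12.0
[0.55121503 0.25138046 0.149     ]
```

View pics/w18.png

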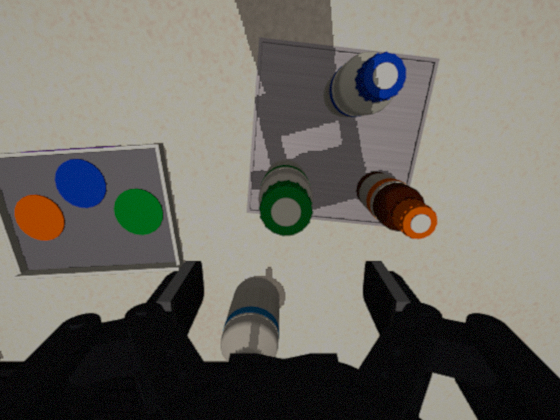

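The green cap (286,212) is nearly centred; the other bottles stand clear. Descend and grip.

{"op": "servo_tool", "data": {
  "increments": "0 0 0 0 0.4 3 7.5; 0 0 0 0 0.4 6 7.5; 0 0 0 0 0.4 9 7.5; 0 0 0 0 0.4 11 7.5; 0 0 0 0 0.4 12 7.5; 0 0 0 0 0.4 12 7.5; 0 0 0 0 0.4 12 7.5"
}}

```text
time: 30.68
eef_pos: [0.5364, 0.2553, 0.1405]
tcp_rot: [0.001, 1.0, 0.0, 0.001]
contact_force: [-0.2, -0.2, 0.2]
opening: 0.881
```

{"op": "servo_tool", "data": {
  "increments": "0 0 0 0 0 0 6; 0 0 0 0 0 0 5; 0 0 0 0 0 0 4; 0 0 0 0 0 0 4; 0 0 0 0 0 0 4; 0 0 0 0 0 0 4"
}}

```text
time: 31.18
eef_pos: [0.5372, 0.2564, 0.142]
tcp_rot: [0.0, 1.0, 0.0, 0.002]
contact_force: [-0.6, -0.6, 6.4]
opening: 0.505
```

{"op": "servo_tool", "data": {
  "increments": "0 0 0 0 0 -1 4; 0 0 0 0 0 -3 4; 0 0 0 0 0 -6 4; 0 0 0 0 0 -9 4; 0 0 0 0 0 -12 4; 0 0 0 0 0 -15 4; 0 0 0 0 0 -17.5 4; 0 0 0 0 0 -18.5 4; 0 0 0 0 0 -18.5 4; 0 0 0 0 0 -18.5 4"
}}

```text
time: 32.02
eef_pos: [0.5351, 0.2561, 0.3234]
tcp_rot: [0.0, 1.0, -0.0, -0.0]
contact_force: [0.0, 0.1, -1.9]
opening: 0.501
```

```bash
cat > held.py <<'E'
from h import *
import sys
def held(off_top,name):
    s=ctrl.get_state();i=ctrl.camera_info("wrist");im,d=ctrl.read_camera("wrist");cv2.imwrite(f"pics/{name}.png",im[:,:,::-1])
    hsv=cv2.cvtColor(im,cv2.COLOR_RGB2HSV);v,u=np.indices(d.shape)
    m=(u>240)&(u<325)&(v>265)&(v<335)&(hsv[...,1]<70)&(hsv[...,2]>110)
    l,bs=blobs(m,80)
    b=min(bs,key=lambda b:abs(b[2][0]-283)+abs(b[2][1]-297));print(b[1],b[2].round(1))
    p=ray(i,*b[2],s["eef_pos"][2]+off_top);print("cap top",p.round(4),"minus TCP mm",((p-s["eef_pos"])*1e3).round(1))
    P=cloud(i,d);print("depth med",np.median(P[l==b[0]],0).round(4))
E
python3 - <<'E'
from held import *
held(.010,"w19")
go((.578,.056,.325,90))
E
```

```text
[ 258  266   52   38 1118] [283.  282.4]
cap top [0.5326 0.2558 0.3334] minus TCP mm [-2.5 -0.4 10. ]
depth med [0.5326 0.2558 0.3328]
t 32.07 pos [0.5346 0.256  0.3218] psi 89.96 tilt [-3.6e-03 -9.0e-04 -1.0e+00] open 0.507 F [-0.3  0.1 -1.7]
(0.578, 0.056, 0.325, 90) -> turn [-0.001 -0.004 -0.001] shift cm [ -4.35 -19.99  -0.31] dist 20.5
```

View pics/w19.png

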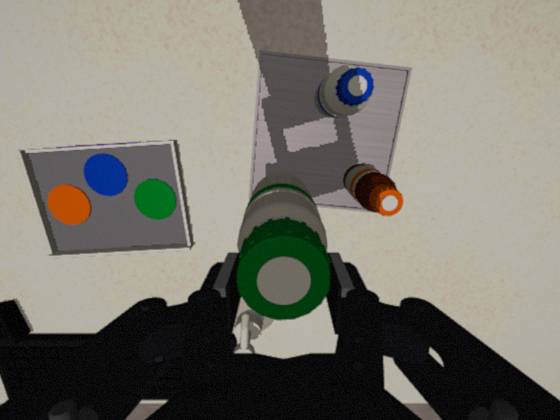

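The held green cap's centre (283,281) sits about 3 mm toward the robot from the TCP, so I'll aim the TCP at (0.581, 0.057).

{"op": "servo_tool", "data": {
  "increments": "0 0 0 -0.2 -1 0 4; 0 0 0 -0.7 -3 0 4; 0 0 0 -1.4 -6 0 4; 0 0 0 -2.2 -9.5 0 4; 0 0 0 -3 -13 0 4; 0 0 0 -3.7 -16 0 4; 0 0 0 -4.3 -18.5 0 4; 0 0 0 -4.65 -19.9 1 4; 0 0 0 -4.65 -19.9 3 4; 0 0 0 -4.65 -19.9 6 4"
}}

```text
time: 32.9
eef_pos: [0.5829, 0.0557, 0.2645]
tcp_rot: [0.001, 1.0, 0.0, 0.002]
contact_force: [-0.0, -1.3, -1.6]
opening: 0.506
```

{"op": "servo_tool", "data": {
  "increments": "0 0 0 0 0 3 4; 0 0 0 0 0 6 4; 0 0 0 0 0 8 4; 0 0 0 0 0 9 4; 0 0 0 0 0 9 4; 0 0 0 0 0 9 4; 0 0 0 0 0 9 4"
}}

```text
time: 33.48
eef_pos: [0.5828, 0.0571, 0.1758]
tcp_rot: [0.0, 1.0, -0.0, 0.001]
contact_force: [-0.6, 0.7, -1.4]
opening: 0.5
```

```bash
python3 - <<'E'
from held import *
held(.010,"w20")
go((.581,.057,.145,90))
im,d=ctrl.read_camera("scene");cv2.imwrite("pics/s20.png",cv2.resize(im[60:270,180:400],None,fx=2.8,fy=2.8,interpolation=cv2.INTER_CUBIC)[:,:,::-1])
E
```

```text
[ 257  266   53   38 1686] [283.3 283. ]
cap top [0.5806 0.0569 0.1858] minus TCP mm [-2.2 -0.2 10. ]
depth med [0.5808 0.0568 0.1852]
t 33.53 pos [0.5831 0.0571 0.1763] psi 89.96 tilt [ 3.7e-03 -3.0e-04 -1.0e+00] open 0.505 F [ 0.5  0.  -1.3]
(0.581, 0.057, 0.145, 90) -> turn [-0.     0.004 -0.001] shift cm [ 0.22 -0.01  3.13] dist 3.1
```

View pics/w20.png

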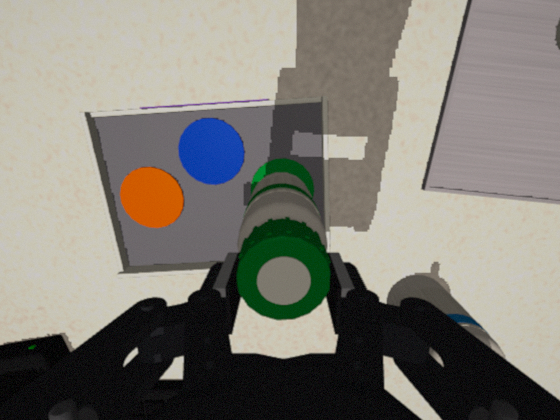

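View pics/s20.png

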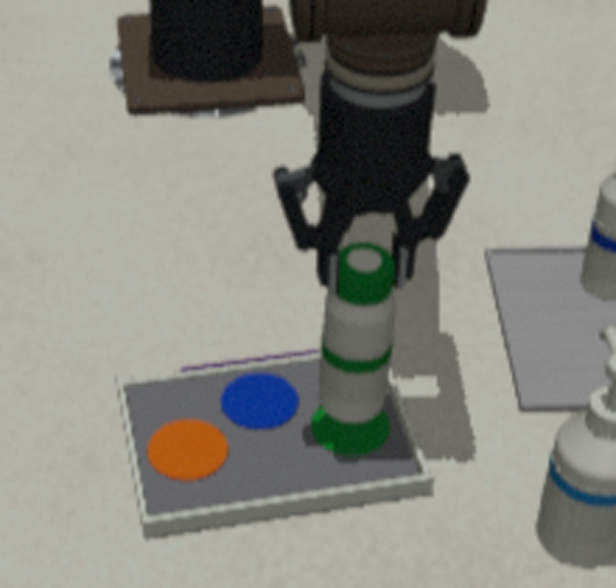

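The bottle hangs right over the green coaster. Lowering it.

{"op": "servo_tool", "data": {
  "increments": "0 0 0 0.2 0 1 4; 0 0 0 0.2 0 2 4; 0 0 0 0.2 0 2.5 4; 0 0 0 0.2 0 2.7 4; 0 0 0 0.2 0 2.8 4; 0 0 0 0.2 0 2.8 4; 0 0 0 0.2 0 2.8 4"
}}

```text
time: 34.17
eef_pos: [0.58, 0.0571, 0.1463]
tcp_rot: [0.0, 1.0, -0.0, 0.0]
contact_force: [0.7, 0.3, -1.4]
opening: 0.504
```

{"op": "servo_tool", "data": {
  "increments": "0 0 0 0 0 0.15 4; 0 0 0 0 0 0.3 4; 0 0 0 0 0 0.4 4; 0 0 0 0 0 0.4 4"
}}

```text
time: 34.5
eef_pos: [0.5814, 0.057, 0.145]
tcp_rot: [0.0, 1.0, -0.0, 0.002]
contact_force: [-0.4, 0.2, 6.3]
opening: 0.507
```

{"op": "servo_tool", "data": {
  "increments": "0 0 0 0 0 -0.2 4.8; 0 0 0 0 0 -0.2 5.4; 0 0 0 0 0 -0.2 6.2; 0 0 0 0 0 -0.2 6.8; 0 0 0 0 0 -0.2 6.8; 0 0 0 0 0 -1 6.8; 0 0 0 0 0 -4 6.8; 0 0 0 0 0 -8 6.8; 0 0 0 0 0 -12 6.8; 0 0 0 0 0 -16 6.8"
}}

```text
time: 35.33
eef_pos: [0.5794, 0.0571, 0.3042]
tcp_rot: [0.0, 1.0, 0.0, -0.0]
contact_force: [1.0, -0.8, 0.2]
opening: 0.795
```

```bash
python3 - <<'E'
from w import *
i=ctrl.camera_info("wrist");im,d=ctrl.read_camera("wrist");cv2.imwrite("pics/w21.png",im[:,:,::-1])
wm(im,i)
go((.547,.370,.30,90))
E
```

```text
blue [ 210  122   46   47 1671] [232.3 145.2] coaster fit [ 0.539  -0.0148]
orange [ 168  157   44   44 1510] [189.4 178.2] coaster fit [ 0.5866 -0.0808]
green [261 151  30  21 127] [273.6 156.7] coaster fit [0.5792 0.0566]
green [273 178  22   9  46] [284.7 182.2] coaster fit [0.5624 0.0633]
t 35.38 pos [0.5832 0.057  0.3154] psi 89.97 tilt [ 0.0166 -0.0013 -0.9999] open 0.794 F [ 2.1 -0.   6.3]
(0.547, 0.37, 0.3, 90) -> turn [-0.001  0.017 -0.001] shift cm [ 3.66 31.3   1.44] dist 31.5
```

View pics/w21.png

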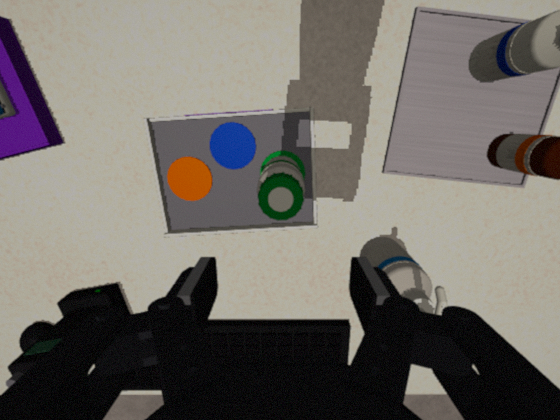

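Green is back on its coaster at (280,180). Next is orange on the steel tray.

{"op": "servo_tool", "data": {
  "increments": "0 0 0 0.4 4 0 7; 0 0 0 0.8 8 0 7; 0 0 0 1.2 12 0 7; 0 0 0 1.6 16 0 7; 0 0 0 2 20 0 7; 0 0 0 2.5 24 0 7; 0 0 0 3 28 0 7; 0 0 0 3.4 31.3 1 7; 0 0 0 3.4 31.3 3 7; 0 0 0 3.4 31.3 6 7"
}}

```text
time: 36.22
eef_pos: [0.5469, 0.3733, 0.2456]
tcp_rot: [-0.001, 1.0, 0.002, 0.003]
contact_force: [0.5, -0.5, 0.6]
opening: 0.826
```

```bash
python3 - <<'E'
from h import *
i=ctrl.camera_info("wrist");im,d=ctrl.read_camera("wrist");cv2.imwrite("pics/w22.png",im[:,:,::-1])
go((.547,.370,.131,90))
E
```

```text
t 36.27 pos [0.5434 0.3705 0.2353] psi 90.09 tilt [-0.0072 -0.0036 -1.    ] open 0.822 F [-1.2 -1.  -5.2]
(0.547, 0.37, 0.131, 90) -> turn [-0.004 -0.007  0.002] shift cm [-4.300e-01 -1.000e-02  1.042e+01] dist 10.4
```

View pics/w22.png

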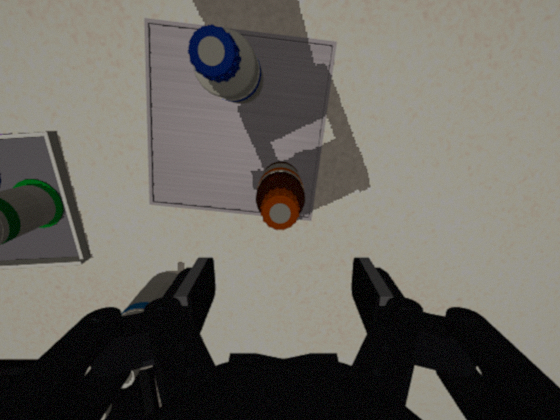

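The orange cap (280,213) is centred between the fingers. Descend.

{"op": "servo_tool", "data": {
  "increments": "0 0 0 -0.2 0 3 6.5; 0 0 0 -0.2 0 6 6.5; 0 0 0 -0.2 0 8 6.5; 0 0 0 -0.2 0 9.5 6.5; 0 0 0 -0.2 0 10 6.5; 0 0 0 -0.2 0 10 6.5; 0 0 0 -0.2 0 10 6.5; 0 0 0 -0.2 0 10 6.5"
}}

```text
time: 36.93
eef_pos: [0.5494, 0.3706, 0.1446]
tcp_rot: [0.0, 1.0, 0.001, 0.002]
contact_force: [-0.3, 0.7, 0.6]
opening: 0.762
```

{"op": "servo_tool", "data": {
  "increments": "0 0 0 0.2 0 0.6 6.5; 0 0 0 0.2 0 1.1 6.5; 0 0 0 0.2 0 1.1 6.5; 0 0 0 0.2 0 1.1 5; 0 0 0 0.2 0 1.1 3.5; 0 0 0 0.2 0 1.1 2.5; 0 0 0 0.2 0 1.1 2.5; 0 0 0 0.2 0 1.1 2.5; 0 0 0 0.2 0 1.1 2.5"
}}

```text
time: 37.68
eef_pos: [0.5464, 0.3703, 0.1317]
tcp_rot: [0.0, 1.0, 0.0, 0.0]
contact_force: [-0.3, 0.7, 2.0]
opening: 0.345
```

{"op": "servo_tool", "data": {
  "increments": "0 0 0 0 0 0 2.5; 0 0 0 0 0 -1 2.5; 0 0 0 0 0 -3 2.5; 0 0 0 0 0 -6.5 2.5; 0 0 0 0 0 -10 2.5; 0 0 0 0 0 -13.5 2.5; 0 0 0 0 0 -17 2.5; 0 0 0 0 0 -19 2.5; 0 0 0 0 0 -19.5 2.5; 0 0 0 0 0 -19.5 2.5"
}}

```text
time: 38.52
eef_pos: [0.5465, 0.3703, 0.3286]
tcp_rot: [0.0, 1.0, 0.001, 0.002]
contact_force: [-0.2, -0.0, -2.0]
opening: 0.341
```

```bash
sed -i 's/(v>265)/(v>250)/' held.py; python3 - <<'E'
from held import *
held(.010,"w23")
go((.587,-.0805,.325,90))
E
```

```text
[ 243  304   81   31 1466] [283.  323.7]
cap top [0.5665 0.3699 0.3386] minus TCP mm [20.  -0.4 10. ]
depth med [0.8306 0.3702 0.0019]
t 38.57 pos [0.5458 0.3699 0.3257] psi 89.95 tilt [-6.e-04 -4.e-04 -1.e+00] open 0.346 F [-0.4  0.5 -2.2]
(0.587, -0.0805, 0.325, 90) -> turn [-0.    -0.001 -0.001] shift cm [ -4.16 -45.04   0.08] dist 45.2
```

View pics/w23.png

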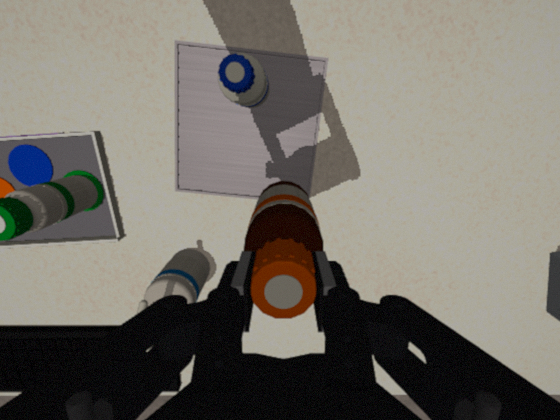

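The orange cap's top disc is at about (284,292).

```bash
python3 - <<'E'
from h import *
s=ctrl.get_state();i=ctrl.camera_info("wrist")
for z in (.010,.0123): print(((ray(i,283.5,292,s["eef_pos"][2]+z)-s["eef_pos"])*1e3).round(1))
go((.587,-.0805,.325,90))
E
```

```text
[ 2.6 -0.1 10. ]
[ 1.1 -0.1 12.3]
t 38.57 pos [0.5458 0.3699 0.3257] psi 89.95 tilt [-6.e-04 -4.e-04 -1.e+00] open 0.346 F [-0.4  0.5 -2.2]
(0.587, -0.0805, 0.325, 90) -> turn [-0.    -0.001 -0.001] shift cm [ -4.16 -45.04   0.08] dist 45.2
```

{"op": "servo_tool", "data": {
  "increments": "0 0 0 -0.1 -1 0 2.5; 0 0 0 -0.3 -3 0 2.5; 0 0 0 -0.5 -6 0 2.5; 0 0 0 -0.8 -9.5 0 2.5; 0 0 0 -1.1 -13 0 2.5; 0 0 0 -1.5 -16.8 0 2.5; 0 0 0 -1.8 -20.6 0 2.5; 0 0 0 -2.1 -24.4 0 2.5; 0 0 0 -2.5 -28.2 0 2.5; 0 0 0 -2.8 -32 0 2.5"
}}

```text
time: 39.4
eef_pos: [0.5724, 0.0477, 0.3228]
tcp_rot: [0.0, 1.0, 0.0, -0.003]
contact_force: [1.7, -0.7, -1.1]
opening: 0.344
```

{"op": "servo_tool", "data": {
  "increments": "0 0 0 -0.3 -3.5 0 2.5; 0 0 0 -0.6 -7 0 2.5; 0 0 0 -0.9 -10 0 2.5; 0 0 0 -1.1 -12 0 2.5; 0 0 0 -1.2 -13 0 2.5; 0 0 0 -1.2 -13 2 2.5; 0 0 0 -1.2 -13 5 2.5; 0 0 0 -1.2 -13 8.5 2.5; 0 0 0 -1.2 -13 12 2.5; 0 0 0 -1.2 -13 14 2.5"
}}

```text
time: 40.23
eef_pos: [0.5821, -0.0785, 0.1795]
tcp_rot: [0.0, 1.0, 0.002, -0.005]
contact_force: [-0.3, 0.1, -1.7]
opening: 0.344
```

```bash
python3 - <<'E'
from h import *
go((.5857,-.0803,.1347,90))
s=ctrl.get_state();i=ctrl.camera_info("wrist");im,d=ctrl.read_camera("wrist");cv2.imwrite("pics/w24.png",im[:,:,::-1])
E
```

```text
t 40.23 pos [ 0.5821 -0.0785  0.1795] psi 89.98 tilt [-0.0098  0.0033 -0.9999] open 0.344 F [-0.3  0.1 -1.7]
(0.5857, -0.0803, 0.1347, 90) -> turn [ 0.003 -0.01  -0.   ] shift cm [-0.4  -0.2   4.47] dist 4.5
```

View pics/w24.png

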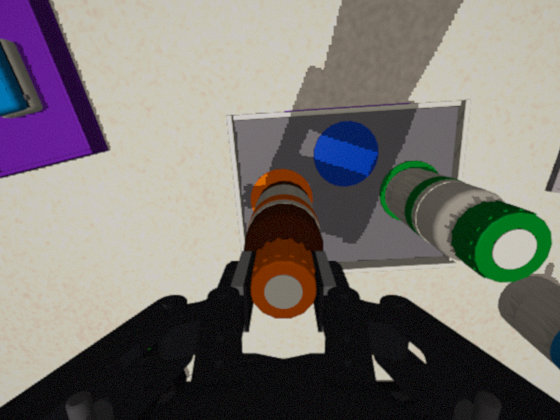

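Orange hangs over its coaster at (282,192). I'll lower part-way, let it settle, then re-check.

{"op": "servo_tool", "data": {
  "increments": "0 0 0 0 -0.1 1 2.5; 0 0 0 0 -0.1 2 2.5; 0 0 0 0 -0.1 2.8 2.5; 0 0 0 0 -0.1 3.2 2.5; 0 0 0 0 -0.1 3.3 2.5; 0 0 0 0 -0.1 3.3 2.5; 0 0 0 0 -0.1 3.3 2.5"
}}

```text
time: 40.87
eef_pos: [0.5864, -0.0811, 0.1543]
tcp_rot: [0.0, 1.0, -0.0, 0.001]
contact_force: [0.7, 0.6, -0.4]
opening: 0.338
```

{"op": "servo_tool", "data": {
  "increments": "0 0 0 0.05 0.05 0.6 2.5; 0 0 0 0.05 0.05 1.1 2.5; 0 0 0 0.05 0.05 1.5 2.5; 0 0 0 0.05 0.05 1.7 2.5; 0 0 0 0.05 0.05 1.7 2.5; 0 0 0 0.05 0.05 1.7 2.5"
}}

```text
time: 41.37
eef_pos: [0.5851, -0.0804, 0.1359]
tcp_rot: [0.0, 1.0, 0.0, -0.0]
contact_force: [-0.0, 0.1, -1.7]
opening: 0.343
```

{"op": "servo_tool", "data": {
  "increments": "0 0 0 -0.05 0 0.1 2.5; 0 0 0 -0.05 0 0.2 2.5; 0 0 0 -0.05 0 0.25 2.5; 0 0 0 -0.05 0 0.25 2.5"
}}

```text
time: 41.7
eef_pos: [0.5863, -0.0805, 0.1347]
tcp_rot: [0.0, 1.0, -0.0, 0.001]
contact_force: [0.2, 0.8, 2.0]
opening: 0.345
```

Contact is made at the expected height. Release and rise.

{"op": "servo_tool", "data": {
  "increments": "0 0 0 0 0 -0.05 3.3; 0 0 0 0 0 -0.05 4; 0 0 0 0 0 -0.05 5; 0 0 0 0 0 -0.05 6.2; 0 0 0 0 0 -0.05 6.5; 0 0 0 0 0 -1 6.5; 0 0 0 0 0 -4 6.5; 0 0 0 0 0 -8 6.5; 0 0 0 0 0 -12 6.5; 0 0 0 0 0 -16 6.5"
}}

```text
time: 42.53
eef_pos: [0.5854, -0.0803, 0.296]
tcp_rot: [0.0, 1.0, 0.0, -0.0]
contact_force: [0.3, 0.4, 0.3]
opening: 0.76
```

```bash
python3 - <<'E'
from h import *
go((.4283,.3233,.30,90))
i=ctrl.camera_info("wrist");im,d=ctrl.read_camera("wrist");cv2.imwrite("pics/w25.png",im[:,:,::-1])
E
```

```text
t 42.53 pos [ 0.5854 -0.0803  0.296 ] psi 89.96 tilt [-1.e-04  0.e+00 -1.e+00] open 0.76 F [0.3 0.4 0.3]
(0.4283, 0.3233, 0.3, 90) -> turn [ 0.    -0.    -0.001] shift cm [15.74 40.35 -0.4 ] dist 43.3
```

View pics/w25.png

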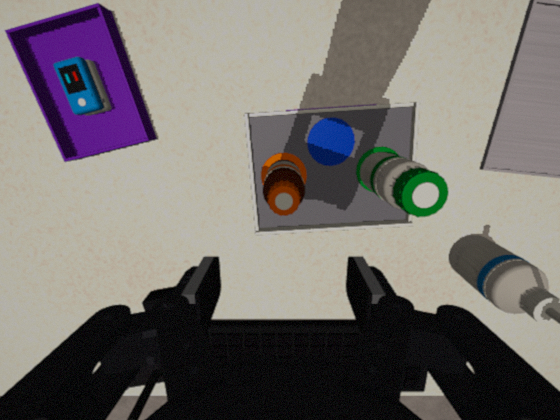

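Orange (284,185) and green (395,175) stand on their coasters. Next is blue.

{"op": "servo_tool", "data": {
  "increments": "0 0 0 1.4 3.7 0 7; 0 0 0 2.8 7.4 0 7; 0 0 0 4.3 11.1 0 7; 0 0 0 5.7 14.8 0 7; 0 0 0 7.2 18.5 0 7; 0 0 0 8.6 22.2 0 7; 0 0 0 10 25.9 0 7; 0 0 0 11.5 29.6 0 7; 0 0 0 13 33.3 0 7; 0 0 0 14.2 36.5 0 7"
}}

```text
time: 43.42
eef_pos: [0.4427, 0.2868, 0.2946]
tcp_rot: [-0.0, 1.0, 0.0, 0.001]
contact_force: [0.8, -0.0, -0.7]
opening: 0.82
```

{"op": "servo_tool", "data": {
  "increments": "0 0 0 1.1 2.8 0 7; 0 0 0 1.5 3.85 1 7; 0 0 0 1.5 3.85 3 7; 0 0 0 1.5 3.85 4 7; 0 0 0 1.5 3.85 4 7; 0 0 0 1.5 3.85 4 7"
}}

```text
time: 43.92
eef_pos: [0.429, 0.3224, 0.2529]
tcp_rot: [0.001, 1.0, -0.001, -0.001]
contact_force: [0.4, -0.1, -0.2]
opening: 0.82
```

```bash
python3 - <<'E'
from h import *
go((.4283,.3233,.139,90))
i=ctrl.camera_info("wrist");im,d=ctrl.read_camera("wrist");cv2.imwrite("pics/w26.png",im[:,:,::-1])
E
```

```text
t 43.92 pos [0.429  0.3224 0.2529] psi 89.9 tilt [-0.0018 -0.0011 -1.    ] open 0.82 F [ 0.4 -0.1 -0.2]
(0.4283, 0.3233, 0.139, 90) -> turn [-0.001 -0.002 -0.002] shift cm [ 0.05  0.11 11.39] dist 11.4
```

View pics/w26.png

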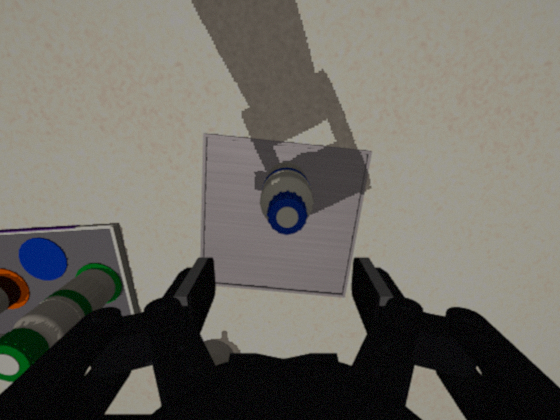

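The blue cap is at (288,215), centred closely enough between the fingers. Descend and grip.

{"op": "servo_tool", "data": {
  "increments": "0 0 0 0.05 0.15 3 6.5; 0 0 0 0.05 0.15 6 6.5; 0 0 0 0.05 0.15 8.5 6.5; 0 0 0 0.05 0.15 10 6.5; 0 0 0 0.05 0.15 10.8 6.5; 0 0 0 0.05 0.15 11 6.5; 0 0 0 0.05 0.15 11 6.5; 0 0 0 0.05 0.15 11 6.5"
}}

```text
time: 44.63
eef_pos: [0.4299, 0.3251, 0.1456]
tcp_rot: [0.001, 1.0, 0.001, 0.001]
contact_force: [-0.5, 0.1, -0.3]
opening: 0.762
```

{"op": "servo_tool", "data": {
  "increments": "0 0 0 0.1 -0.1 0.4 6.5; 0 0 0 0.1 -0.1 0.6 6.5; 0 0 0 0.1 -0.1 0.6 6.5; 0 0 0 0.1 -0.1 0.6 5; 0 0 0 0.1 -0.1 0.6 3.5; 0 0 0 0.1 -0.1 0.6 2.5; 0 0 0 0.1 -0.1 0.6 2.5; 0 0 0 0.1 -0.1 0.6 2.5; 0 0 0 0.1 -0.1 0.6 2.5"
}}

```text
time: 45.38
eef_pos: [0.4279, 0.324, 0.1382]
tcp_rot: [0.0, 1.0, 0.0, 0.0]
contact_force: [-0.2, 1.1, 1.8]
opening: 0.363
```

{"op": "servo_tool", "data": {
  "increments": "0 0 0 0 0 0 2.5; 0 0 0 0 0 -1 2.5; 0 0 0 0 0 -3 2.5; 0 0 0 0 0 -6.5 2.5; 0 0 0 0 0 -10 2.5; 0 0 0 0 0 -13.5 2.5; 0 0 0 0 0 -17 2.5; 0 0 0 0 0 -19.5 2.5; 0 0 0 0 0 -20.5 2.5; 0 0 0 0 0 -20.5 2.5"
}}

```text
time: 46.22
eef_pos: [0.4283, 0.324, 0.346]
tcp_rot: [0.0, 1.0, 0.001, 0.002]
contact_force: [-1.4, 0.5, -1.7]
opening: 0.356
```

```bash
python3 - <<'E'
from held import *
held(.0125,"w27")
go((.539,-.0148,.33,90))
E
```

```text
[241 312  84  23 877] [283.  327.6]
cap top [0.4485 0.3236 0.3585] minus TCP mm [20.2 -0.4 12.5]
depth med [0.7374 0.3241 0.002 ]
t 46.27 pos [0.4275 0.3236 0.3429] psi 89.95 tilt [ 7.e-04  1.e-04 -1.e+00] open 0.359 F [-0.6 -0.6 -1.9]
(0.539, -0.0148, 0.33, 90) -> turn [ 0.     0.001 -0.001] shift cm [-11.17 -33.83   1.3 ] dist 35.7
```

View pics/w27.png

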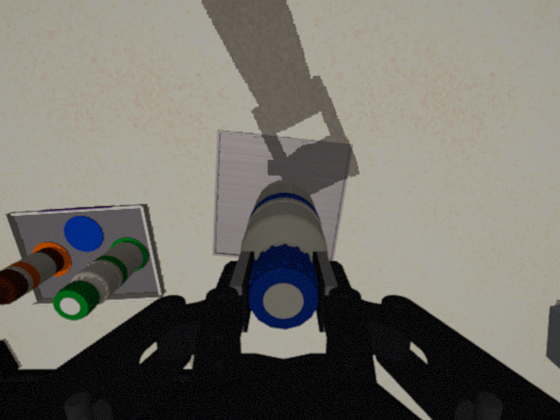

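The blue cap's top disc is at (283,298).

```bash
python3 - <<'E'
from h import *
s=ctrl.get_state();i=ctrl.camera_info("wrist")
for z in (.0135,.0158): print(((ray(i,283.5,298.5,s["eef_pos"][2]+z)-s["eef_pos"])*1e3).round(1))
E
```

```text
[ 3.7 -0.2 13.5]
[ 2.2 -0.2 15.8]
```

{"op": "servo_tool", "data": {
  "increments": "0 0 0 -0.3 -1 0 2.5; 0 0 0 -1 -3 0 2.5; 0 0 0 -2 -6 0 2.5; 0 0 0 -3.1 -9.5 0 2.5; 0 0 0 -4.2 -13 0 2.5; 0 0 0 -5.4 -16.5 0 2.5; 0 0 0 -6.5 -20 0 2.5; 0 0 0 -7.6 -23.5 0 2.5; 0 0 0 -8.8 -27 0 2.5; 0 0 0 -9.8 -30 0 2.5"
}}

```text
time: 47.1
eef_pos: [0.5244, 0.0207, 0.3391]
tcp_rot: [0.001, 1.0, -0.0, -0.003]
contact_force: [0.5, 0.7, -1.2]
opening: 0.357
```

{"op": "servo_tool", "data": {
  "increments": "0 0 0 -0.7 -2.2 0 2.5; 0 0 0 -1.1 -3.5 0 2.5; 0 0 0 -1.2 -3.8 1 2.5; 0 0 0 -1.2 -3.8 3.5 2.5; 0 0 0 -1.2 -3.8 7 2.5; 0 0 0 -1.2 -3.8 10.5 2.5; 0 0 0 -1.2 -3.8 13.5 2.5; 0 0 0 -1.2 -3.8 15.5 2.5; 0 0 0 -1.2 -3.8 16 2.5; 0 0 0 -1.2 -3.8 16 2.5"
}}

```text
time: 47.93
eef_pos: [0.5349, -0.013, 0.1793]
tcp_rot: [-0.0, 1.0, 0.001, -0.003]
contact_force: [0.5, 0.8, -1.4]
opening: 0.357
```

```bash
python3 - <<'E'
from h import *
go((.538,-.0146,.1412,90))
i=ctrl.camera_info("wrist");im,d=ctrl.read_camera("wrist");cv2.imwrite("pics/w28.png",im[:,:,::-1])
E
```

```text
t 47.93 pos [ 0.5349 -0.013   0.1793] psi 90.02 tilt [-0.0068  0.0018 -1.    ] open 0.357 F [ 0.5  0.8 -1.4]
(0.538, -0.0146, 0.1412, 90) -> turn [ 0.002 -0.007  0.   ] shift cm [-0.33 -0.17  3.81] dist 3.8
```

View pics/w28.png

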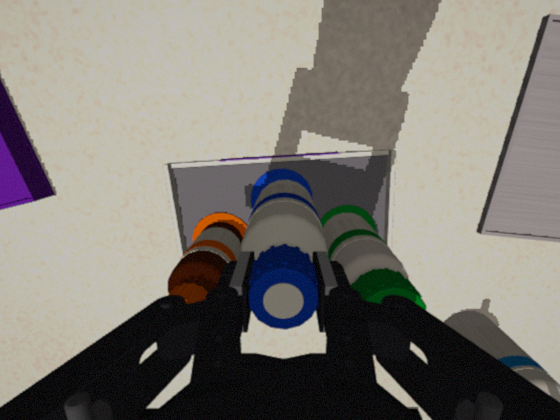

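Blue hangs over its coaster between the other two, with clear gaps. Lower and settle.

{"op": "servo_tool", "data": {
  "increments": "0 0 0 0 0 1 2.5; 0 0 0 0 0 1.8 2.5; 0 0 0 0 0 2.3 2.5; 0 0 0 0 0 2.5 2.5; 0 0 0 0 0 2.5 2.5; 0 0 0 0 0 2.5 2.5; 0 0 0 0 0 2.5 2.5"
}}

```text
time: 48.57
eef_pos: [0.5376, -0.0145, 0.1582]
tcp_rot: [0.0, 1.0, -0.0, 0.0]
contact_force: [0.6, -0.3, -1.4]
opening: 0.356
```

{"op": "servo_tool", "data": {
  "increments": "0 0 0 -0.05 0 0.5 2.5; 0 0 0 -0.05 0 1 2.5; 0 0 0 -0.05 0 1.3 2.5; 0 0 0 -0.05 0 1.5 2.5; 0 0 0 -0.05 0 1.5 2.5; 0 0 0 -0.05 0 1.5 2.5"
}}

```text
time: 49.07
eef_pos: [0.5377, -0.0143, 0.1424]
tcp_rot: [0.0, 1.0, 0.0, -0.0]
contact_force: [0.7, 0.3, -1.7]
opening: 0.356
```

{"op": "servo_tool", "data": {
  "increments": "0 0 0 0 0 0.1 2.5; 0 0 0 0 0 0.2 2.5; 0 0 0 0 0 0.25 2.5; 0 0 0 0 0 0.25 2.5"
}}

```text
time: 49.4
eef_pos: [0.5384, -0.0144, 0.1412]
tcp_rot: [0.0, 1.0, -0.0, 0.001]
contact_force: [0.0, 0.6, 2.0]
opening: 0.359
```

Contact is at the expected height. I'll release with a modest opening and rise.

{"op": "servo_tool", "data": {
  "increments": "0 0 0 0 0 -0.05 3.3; 0 0 0 0 0 -0.05 4; 0 0 0 0 0 -0.05 5; 0 0 0 0 0 -0.05 5.8; 0 0 0 0 0 -0.05 6; 0 0 0 0 0 -1 6; 0 0 0 0 0 -4 6; 0 0 0 0 0 -8 6; 0 0 0 0 0 -12 6; 0 0 0 0 0 -15 6"
}}

```text
time: 50.23
eef_pos: [0.5384, -0.0145, 0.2947]
tcp_rot: [0.0, 1.0, -0.0, 0.002]
contact_force: [0.7, 0.4, -0.3]
opening: 0.7
```

{"op": "servo_tool", "data": {
  "increments": "0 0 0 2 0 -1 6; 0 0 0 4 1 -2 6; 0 0 0 6 3 -2 6; 0 0 0 7 7 -2 6; 0 0 0 8 11 -2 6; 0 0 0 8 15 -2 6; 0 0 0 8 18 -2 6; 0 0 0 8 20 -2 6; 0 0 0 8 20 -2 6; 0 0 0 8 20 -2 6"
}}

```text
time: 51.07
eef_pos: [0.4577, 0.1863, 0.3108]
tcp_rot: [-0.001, 1.0, -0.0, 0.0]
contact_force: [-1.3, -0.0, -0.1]
opening: 0.704
```

```bash
python3 - <<'E'
from m import *
for n in ("top","scene"):
    im,d=ctrl.read_camera(n);cv2.imwrite(f"pics/{n}30.png",im[:,:,::-1]);np.save(f"pics/{n}30.npy",d)
    info=ctrl.camera_info(n)
    M=masks(im)
    for k in H:
        l,bs=blobs(M[k],25);bs=[b for b in bs if b[1][1]>100 and 200<b[2][0]<350];bs.sort(key=lambda b:b[2][1])
        if n=="top":
            st=bs[0][1];print(k,"cap",whitetop(im,info,bs[0][2][0],bs[0][2][1],max(st[2:4])/2,H[k])[1].round(4))
        print(n,k,"coaster(partial)",coaster(im,info,l==bs[-1][0])[0].round(4))
go()
im=cv2.imread("pics/top30.png");cv2.imwrite("pics/top30c.png",cv2.resize(im[150:270,200:350],None,fx=5,fy=5,interpolation=cv2.INTER_CUBIC))
E
```

```text
blue cap [ 0.5392 -0.013   0.157 ]
top blue coaster(partial) [ 0.5399 -0.0152]
orange cap [ 0.5851 -0.0797  0.147 ]
top orange coaster(partial) [ 0.588  -0.0813]
green cap [0.578  0.0549 0.152 ]
top green coaster(partial) [0.5799 0.0558]
scene blue coaster(partial) [ 0.5386 -0.0158]
scene orange coaster(partial) [ 0.585  -0.0808]
scene green coaster(partial) [0.5763 0.055 ]
t 51.17 pos [0.458  0.185  0.3105] psi 89.93 tilt [ 3.e-04 -5.e-04 -1.e+00] open 0.701 F [ 0.2 -0.3 -0.6]
```

View pics/top30c.png

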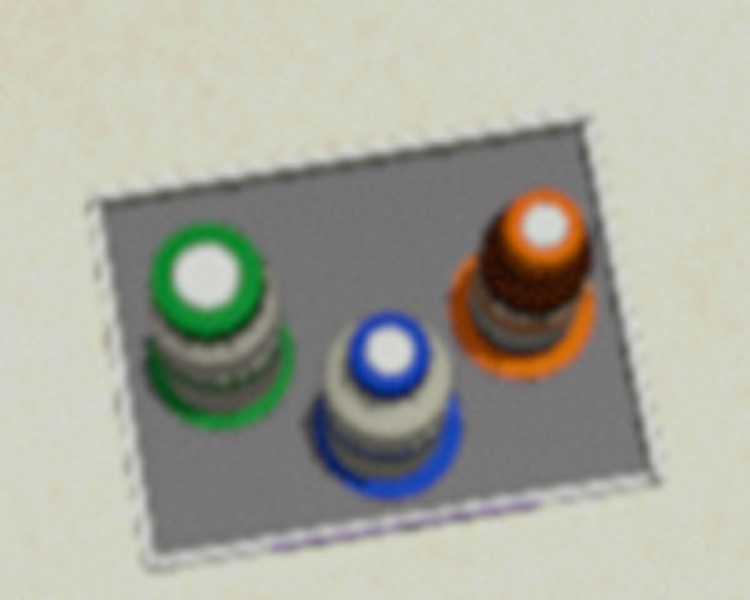

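View pics/scene30.png

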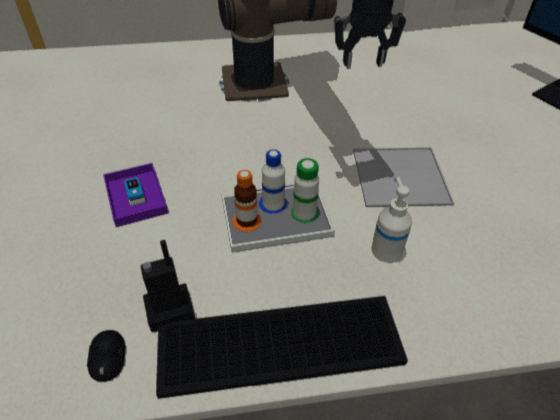

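All three bottles stand within about 2 mm of their coaster centres. The oximeter is at (134,190) in the bay, the pump bottle is unmoved at (392,232), and the arm is clear. I'll hand in the job.

```bash
python3 -c "
from plant import ctrl
print(ctrl.sign_off())"
```

```text
the job is handed in; nothing more can be done
None
```

I parked all three bottles on the steel tray, laid the oximeter flat and screen up in the middle of the purple bay, then stood each bottle back on its own coaster. I handed the job in at about 51 s on the robot's clock.

**Last checks:**
- **Bottles:** in the final top view the cap centres are within about 2 mm of the bare coaster centres in x and y, measured with the same camera. All three stand upright.
- **Oximeter:** it shows screen up in the bay, with its top at about 37 mm; it should be 36 mm.
- **Pump bottle and arm:** the pump bottle has not visibly moved, and the gripper is well clear of everything.

**Disagreements and one slip:**
- **Coaster positions:** the wrist and top cameras differed by about 2–3 mm on where the coasters are, which is close to the calibration error. I aimed near the wrist camera's values.
- **Orange approach:** on the first approach I overshot sideways by about 23 mm. I saw it in the wrist picture, rose and re-centred before gripping; no contact force showed.

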